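# Seal the specimen transport chamber

## Robot

A 7-joint arm with a two-finger parallel gripper is mounted at the origin on the work surface. World frame = base frame: x ahead of the robot, y to its left, z up, the work surface at z = 0. Lengths are in m, angles in rad, forces in N, time in s.
With the tool pointing down it reaches from about 0.425 to 0.8 m from the base axis. Payload 8.3 kg.
Tool frame: the origin (TCP) lies at the very end of the fingers, on their centre line; the grasp point (between the pads) lies 19 mm behind it; z points along the fingers, y is the direction in which the jaws open and shut (so a half turn about z gives the same grasp; the last joint's range is limited). The gripper opens to 85 mm and grips with 20 to 120 N. Pads are 22 mm wide; open, the fingers measure 114 mm over their backs; the gripper's body (76 mm by 85 mm) begins 54 mm behind the grasp point. The pads swing forward as they close: fully open they stand 13 mm farther back than shut.
Start: joints at [1.121, 0.383, 0.016, 1.37, -0.006, 1.388, -0.046], TCP at [0.236, -0.579, 0.231] pointing down, gripper open.
Joint ranges: [-2.95, 2.95], [-0.25, 2.06], [-1.52, 1.56], [0.18, 2.33], [-1.44, 4.58], [0.02, 2.06], [-3.01, 3.01]. Speed limits (rad/s): [2.39, 2.39, 3.01, 3.01, 3.14, 3.14, 3.14].

## Interface

Orientations are given as a unit quaternion [x, y, z, w].
In Python, from cell import * gives the robot as it stands.
- The arm moves only by the tool drive_tool, never from a script. Its argument "series" is a list of rows, each an object with "offset": the shift along the tool's x, y, z in cm, a list of three; "delta_rot": the turn, a rotation vector about the tool's x, y, z in rad, a list of three; "gripper": the opening, from 0 (shut) to 1 (fully open). A call has 1 to 12 rows; each row is the pose to reach, as a shift and turn from the pose measured when the call began, along the tool's axes at that moment; what a row does not reach only later rows make up. A row lasts 1/10 s, in which the tool goes at most 50 mm and 8.59 degrees, less where a joint would pass 70% of its speed; a pose out of reach is approached as far as the arm can. A call with a gripper value outside its range is refused whole. The fingers move at their own pace and stop on an object; "force" is the grip in N (left out, the last holds). Time passes only in rows, so rows that repeat a pose let the fingers close. It gives the time, the measured TCP pose, the force and the opening at its end, in the units of the state.
- read_state(): the state, without advancing time (a new reading comes with each control period).
- read_camera(name): name is "scene" or "side" or "wrist"; returns (picture, depth): 420x560x3 uint8, red, green, blue; 420x560 float32, m along the optical axis (not along the pixel's ray), 0 where there is no reading.
- camera_model(name): a dict with "mtx" (3x3 intrinsics, pixels), "dist" ([k1, k2, p1, p2, k3] as OpenCV has them; the pictures are not rectified), "xyz" and "orientation" of the camera in the world; the wrist camera has in their place "T_tool_cam" (4x4, takes a point from camera to tool coordinates, whose origin is the TCP and whose axes are the flange's). Camera axes: x right, y down, z forward; pixel columns grow to the right and rows downward; lengths in m; the calibration is good to about 2 mm. A picture is of the moment at which its call begins: read the wrist's pose just before it. camera_model takes no time and is no camera call.
- finish_job(): hands the job in, once; it reports no verdict.
The state is a dict: "time_s": time; "qpos": joint angles; "qd": joint speeds; "tau": joint torques, N m; "eef_pos": TCP position; "orientation": TCP orientation; "force": force on the tool from outside, world axes, zero at the start; "torque": the same for the moment, N m; "grip_width": opening from 0.0 (shut) to 1.0 (fully open).
Only numpy, scipy, OpenCV 4.12 (cv2) and the standard library are available. Lean on these libraries where they do the work, as an engineer would, in place of code of your own. Each camera call takes 0.05 s, during which the arm holds its last target.

## Task

Stand every purple-capped pot upright in the blue chamber and lay its aluminium cover on, flush on the gasket; then tighten the four red wing screws clockwise, evenly and in cross order: first each about half-way (wings at 45 degrees), starting with one corner and then the diagonally opposite one, and then a second round, again in cross order, fully home. Only when it is sealed, take the yellow collection board out of its holder and lean it, standing on its lower edge on the bench, at a slant against the steel bookend. Leave the white-capped pot where it is.

Things in the scene. Friction and masses are not known exactly. Their poses are not given: they have to be found in the camera images.
- chamber: blue open-topped gasketed chamber fixed to the bench, outside 127 (its x) by 182 (its y) by 62 mm high, black gasket on the rim; inside 95 by 150 mm, 56 mm deep (walls 16 mm, floor 6 mm). Origin: centre of the underside, on the bench; z up. Holds up to four pots standing 2 by 2, about 46 mm apart in its x and 64 mm apart in its y.
- cover_grip (a point): loose aluminium cover, 0.6 kg: plate 127 (x) by 182 (y) by 8 mm; locating step below it 86 by 141 by 6 mm, on which it lies at the start (4.5 mm play in the chamber mouth). Point: centre of its black bar handle, 14 mm thick (x), 60 long (y), 14 high; 27 mm above the plate, 41 above the step's underside; 97 mm above the chamber's underside, centred, once seated. A half turn is equally good.
- wing0 (a point): centre of the red wings of screw 0, at x -55.5, y +83 mm on the cover, 22 mm above the plate's top; wings 40 mm long, 8 mm thick, 20 mm high (12 to 32 mm above the plate), on an 8 mm steel stem. The wings lie along this point's y axis, which turns with the screw. Screws 0 and 2 are diagonal, 1 and 3 are diagonal.
- wing1 (a point): centre of the red wings of screw 1, at x +55.5, y +83 mm on the cover, 22 mm above the plate's top; wings 40 mm long, 8 mm thick, 20 mm high (12 to 32 mm above the plate), on an 8 mm steel stem. The wings lie along this point's y axis, which turns with the screw. Screws 0 and 2 are diagonal, 1 and 3 are diagonal.
- wing2 (a point): centre of the red wings of screw 2, at x +55.5, y -83 mm on the cover, 22 mm above the plate's top; wings 40 mm long, 8 mm thick, 20 mm high (12 to 32 mm above the plate), on an 8 mm steel stem. The wings lie along this point's y axis, which turns with the screw. Screws 0 and 2 are diagonal, 1 and 3 are diagonal.
- wing3 (a point): centre of the red wings of screw 3, at x -55.5, y -83 mm on the cover, 22 mm above the plate's top; wings 40 mm long, 8 mm thick, 20 mm high (12 to 32 mm above the plate), on an 8 mm steel stem. The wings lie along this point's y axis, which turns with the screw. Screws 0 and 2 are diagonal, 1 and 3 are diagonal.
- screw0 (a joint): turn of wing screw 0 in rad, growing clockwise seen from above: 0 loose (wings along the cover's long sides, its y), 0.79 half-way, 1.57 fully home at a hard stop (wings across, along the cover's x). Starts between 0 and 0.2; stays where it is left; friction about 0.06 N m.
- screw1 (a joint): turn of wing screw 1 in rad, growing clockwise seen from above: 0 loose (wings along the cover's long sides, its y), 0.79 half-way, 1.57 fully home at a hard stop (wings across, along the cover's x). Starts between 0 and 0.2; stays where it is left; friction about 0.06 N m.
- screw2 (a joint): turn of wing screw 2 in rad, growing clockwise seen from above: 0 loose (wings along the cover's long sides, its y), 0.79 half-way, 1.57 fully home at a hard stop (wings across, along the cover's x). Starts between 0 and 0.2; stays where it is left; friction about 0.06 N m.
- screw3 (a joint): turn of wing screw 3 in rad, growing clockwise seen from above: 0 loose (wings along the cover's long sides, its y), 0.79 half-way, 1.57 fully home at a hard stop (wings across, along the cover's x). Starts between 0 and 0.2; stays where it is left; friction about 0.06 N m.
- pot0_mid (a point): specimen pot, clear with a purple screw cap, 34 mm diameter, 44 mm high, 60 g; the point is its centre, half-way up; z up. Two to four of these are present (None if absent).
- pot1_mid (a point): specimen pot, clear with a purple screw cap, 34 mm diameter, 44 mm high, 60 g; the point is its centre, half-way up; z up. Two to four of these are present (None if absent).
- pot2_mid (a point): specimen pot, clear with a purple screw cap, 34 mm diameter, 44 mm high, 60 g; the point is its centre, half-way up; z up. Two to four of these are present (None if absent).
- pot3_mid (a point): specimen pot, clear with a purple screw cap, 34 mm diameter, 44 mm high, 60 g; the point is its centre, half-way up; z up. Two to four of these are present (None if absent).
- whitepot_mid (a point): white-capped pot of the same shape and size, not part of the job; the point is its centre.
- holder: grey slotted holder fixed to the bench, 54 (x) by 120 (y) by 32 mm high; its slot runs along y through the middle, 14 mm wide and 24 mm deep, slot floor 8 mm above the bench. Origin: centre of the underside.
- board_mid (a point): yellow collection board, loose, 150 g: 10 mm thick (x), 100 mm wide (y), 140 mm tall (z); the point is its centre, 70 mm above its lower edge. It starts standing upright in the holder's slot.
- bookend: steel bookend fixed to the bench: upright plate 110 mm wide (y), 85 mm high, 6 mm thick; its smooth front face looks to its own +x (away from the robot) and the origin lies on the bench in that face, mid-width. A 3 mm thick foot reaches 56 mm back to -x behind the face.
Not all that is in view belongs to the job. Leave any orange look-alike of the part that bears pot3_mid alone.

How it is judged:
By the outcome, as a careful person would: the job done as asked, in the order asked, and still so for the second after the job is handed in, with the robot touching nothing.
Of pot0, pot1, pot2, pot3 only 2 to 4 are there at a start; the rules pass over those that are not, and their reading is None.
At some moment in a run one of pot0, pot1, pot2, pot3 may be knocked a few centimetres aside while the robot is not near it.
It also fails if it takes over 208 s, if anything falls off the work surface, if the arm or the gripper's body presses on something with over 40 N, if the wrist force passes 120 N, or if a joint passes its speed limit or range.

## Working session

There is one attempt and no reset: what is moved stays moved. The work goes in short steps, Python scripts to look and compute and a tool call to move; the robot and the scene stay as the last step left them, time stands still between calls to the robot, and variables do not carry over. Pictures are saved under pics/ and viewed, and the job is handed in when it is done.

Besides the shell and the picture viewer there is one more tool, called by a JSON object that holds its "op" and its "data". drive_tool: Moves the arm, as the interface text tells. Its arguments: {"type":"object","properties":{"series":{"type":"array","items":{"type":"object","properties":{"offset":{"type":"array","items":{"type":"number"}},"delta_rot":{"type":"array","items":{"type":"number"}},"gripper":{"type":"number"}}}},"force":{"type":"number"}},"required":["series"]}

```bash
ls -la; mkdir -p pics
python3 - <<'E'
from cell import *
import cv2
s=read_state();print(s)
for n in ["scene","side","wrist"]:
    p,d=read_camera(n);cv2.imwrite(f"pics/a_{n}.png",p[:,:,::-1]);print(n,camera_model(n),(d>0).mean())
    import numpy as np; np.savez(f"a_{n}.npz",p=p,d=d)
E
```

```text
total 12
drwxr-xr-x  3 agent agent 4096 Dec  6 08:55 .
drwxr-xr-x 23 root  root  4096 Dec  6 08:55 ..
drwxr-xr-x  2 agent agent 4096 Dec  6 08:55 pics
{'time_s': 0.0, 'qpos': array([ 1.121072  ,  0.38428087,  0.01638582,  1.37118883, -0.0063217 ,
        1.38821701, -0.04649893]), 'qd': array([ 0.0006089 ,  0.00077983, -0.00085397, -0.00010539, -0.00184702,
        0.00140462, -0.00102365]), 'tau': array([-3.30331732e-04, -6.27608728e+01,  8.43971372e-01, -3.71820080e+01,
        1.65621535e-02,  1.44065681e-02,  2.82502742e-05]), 'eef_pos': array([ 0.2356154 , -0.57832016,  0.23023665]), 'orientation': array([ 9.81348817e-01,  1.92232811e-01, -2.08091543e-04, -1.00117025e-03]), 'force': array([-0.18319894,  1.0208279 ,  0.02909351]), 'torque': array([ 0.00302458, -0.03458107,  0.00393155]), 'grip_width': 1.0008205390069398}
scene {'mtx': array([[442.85914028,   0.        , 277.7924324 ],
       [  0.        , 442.85914028, 215.59673809],
       [  0.        ,   0.        ,   1.        ]]), 'dist': array([0.04538717, 0.        , 0.        , 0.        , 0.        ]), 'xyz': array([ 0.
[... 453 characters left out ...]
([ 0.81172447, -0.30924793,  0.18306407, -0.46038749])} 0.9959353741496598
wrist {'mtx': array([[333.98458335,   0.        , 283.00395069],
       [  0.        , 333.98458335, 206.87288987],
       [  0.        ,   0.        ,   1.        ]]), 'dist': array([-0.02697978,  0.        ,  0.        ,  0.        ,  0.        ]), 'T_tool_cam': array([[-8.41304426e-04, -9.63933300e-01, -2.66142603e-01,
         6.74059582e-02],
       [ 9.99999587e-01, -7.19463625e-04, -5.55300541e-04,
         2.20624772e-04],
       [ 3.43792761e-04, -2.66142961e-01,  9.63933507e-01,
        -1.41233882e-01],
       [ 0.00000000e+00,  0.00000000e+00,  0.00000000e+00,
         1.00000000e+00]])} 0.9962159863945578
```

View pics/a_scene.png

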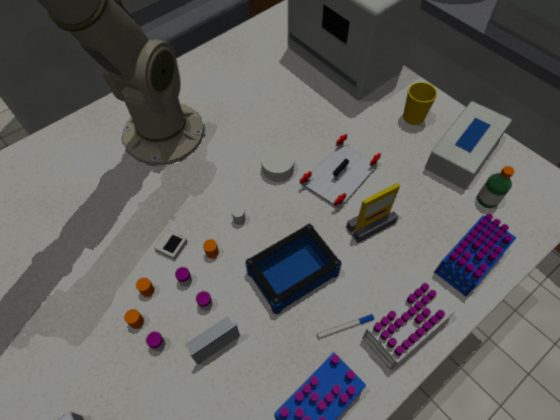

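View pics/a_side.png

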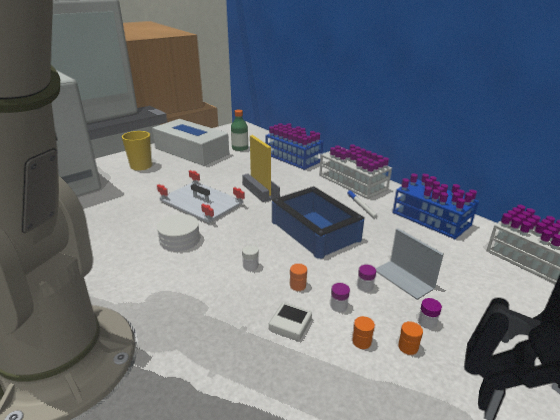

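View pics/a_wrist.png

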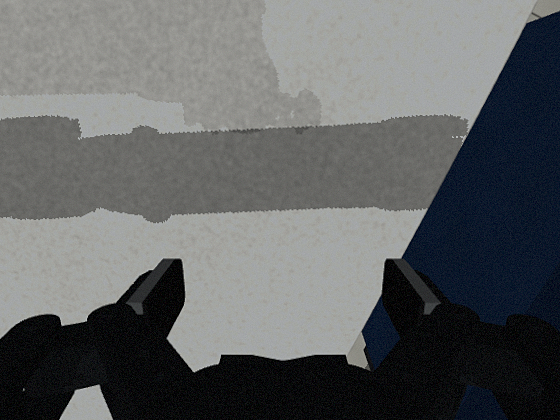

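Purple pots are at scene pixels (183,274), (204,299) and (155,340). Things that could be mistaken for them are the orange pots at (210,247), (145,286) and (134,318), the white pot at (238,215), and the magenta tube caps in the racks at (410,320), (480,245) and (320,390). The cover is at (340,175), the chamber at (293,267), the board at (377,208) and the bookend at (213,340).

```bash
cat > h.py <<'E'
import numpy as np, cv2
from scipy.spatial.transform import Rotation as R
from cell import *
def cam(name,st=None):
    m=camera_model(name)
    if name!="wrist": return m,R.from_quat(m["orientation"]).as_matrix(),np.array(m["xyz"])
    st=st or read_state()
    Rt=R.from_quat(st["orientation"]).as_matrix();T=m["T_tool_cam"]
    return m,Rt@T[:3,:3],Rt@T[:3,3]+st["eef_pos"]
def rays(c,uv):
    m,Rc,t=c
    n=cv2.undistortPoints(np.asarray(uv,float).reshape(-1,1,2),m["mtx"],m["dist"]).reshape(-1,2)
    return np.c_[n,np.ones(len(n))]@Rc.T,t
def onplane(c,uv,z):
    r,t=rays(c,uv); return t+r*((z-t[2])/r[:,2])[:,None]
def cloud(c,d):
    h,w=d.shape; u,v=np.meshgrid(np.arange(w),np.arange(h))
    r,t=rays(c,np.c_[u.ravel(),v.ravel()]); return (t+r*d.reshape(-1,1)).reshape(h,w,3)
def proj(c,P):
    m,Rc,t=c; q=(np.atleast_2d(P)-t)@Rc
    return cv2.projectPoints(q,np.zeros(3),np.zeros(3),m["mtx"],m["dist"])[0].reshape(-1,2)
def look(name,fn=None):
    st=read_state();c=cam(name,st);p,d=read_camera(name)
    if fn: cv2.imwrite("pics/"+fn,p[:,:,::-1])
    return c,p,d,st
def blobs(mask,mn=25):
    n,l,s,ce=cv2.connectedComponentsWithStats(mask.astype(np.uint8))
    return [(ce[i],s[i],l==i) for i in range(1,n) if s[i,4]>=mn]
E
python3 - <<'E'
from h import *
for n in ["scene","side"]:
    z=np.load(f"a_{n}.npz");p,d=z["p"],z["d"];c=cam(n)
    hsv=cv2.cvtColor(p,cv2.COLOR_RGB2HSV);H,S,V=[hsv[...,i].astype(int) for i in range(3)]
    C=cloud(c,d)
    ok=d>0
    print(n)
    ms={"purple":(H>140)&(H<165)&(S>120)&(V>50),"red":((H<5)|(H>174))&(S>150)&(V>80),"orange":(H>5)&(H<18)&(S>180)&(V>100),"yellow":(H>20)&(H<32)&(S>150),"blue":(H>100)&(H<125)&(S>130)}
    for k,m in ms.items():
        for ce,s,mm in blobs(m&ok,20):
            P=C[mm]; zt=np.percentile(P[:,2],90); top=P[P[:,2]>zt-.004]
            print(k,ce.round(),s[4],"med",np.median(P,0).round(3),"top",zt.round(3),((top.max(0)+top.min(0))/2).round(3),"ext",np.ptp(top,0).round(3))
E
```

```text
scene
purple [471. 236.] 332 med [0.813 0.332 0.094] top 0.096 [0.813 0.338 0.096] ext [0.025 0.154 0.007]
purple [487. 233.] 202 med [0.83  0.367 0.094] top 0.096 [0.83  0.367 0.096] ext [0.019 0.093 0.008]
purple [492. 242.] 247 med [0.851 0.354 0.094] top 0.096 [0.851 0.36  0.095] ext [0.022 0.112 0.006]
purple [508. 238.] 37 med [0.868 0.391 0.094] top 0.096 [0.868 0.392 0.095] ext [0.013 0.016 0.004]
purple [496. 252.] 84 med [0.871 0.341 0.094] top 0.096 [0.872 0.343 0.095] ext [0.014 0.036 0.006]
purple [464. 258.] 85 med [0.837 0.277 0.094] top 0.096 [0.837 0.279 0.095] ext [0.015 0.033 0.006]
purple [470. 266.] 37 med [0.858 0.271 0.093] top 0.095 [0.858 0.271 0.094] ext [0.013 0.016 0.006]
purple [481. 269.] 82 med [0.877 0.284 0.093] top 0.095 [0.877 0.282 0.094] ext [0.015 0.036 0.006]
purple [182. 273.] 139 med [ 0.435 -0.215  0.042] top 0.045 [ 0.434 -0.215  0.044] ext [0.03  0.031 0.007]
purple [418. 292.] 136 med [0.824 0.14  0.093] top 0.095 [0.824 0.141 0.094] ext [0.015 0.056 0.006]
purple [408. 314.] 407 med [0.842 0.088 0.093] top 0.095 [0.842 0.09  0.095] ext [0
[... 4900 characters left out ...]
ange [410. 338.] 577 med [ 0.432 -0.362  0.037] top 0.045 [ 0.441 -0.358  0.045] ext [0.032 0.031 0.007]
yellow [135. 138.] 245 med [0.443 0.616 0.091] top 0.1 [0.437 0.599 0.099] ext [0.076 0.08  0.006]
yellow [261. 142.] 53 med [0.608 0.224 0.149] top 0.15 [0.609 0.23  0.149] ext [0.021 0.086 0.005]
blue [414.  91.] 57304 med [1.949 0.523 0.004] top 0.3 [1.946 1.007 0.356] ext [0.046 1.961 0.121]
blue [190. 130.] 125 med [0.617 0.592 0.077] top 0.078 [0.615 0.594 0.077] ext [0.053 0.107 0.005]
blue [351. 194.] 28 med [0.774 0.044 0.012] top 0.015 [0.774 0.042 0.014] ext [0.02  0.026 0.005]
blue [318. 219.] 218 med [0.616 0.015 0.007] top 0.009 [ 0.585 -0.012  0.034] ext [0.104 0.132 0.058]
```

Run:
```python
from h import *
z=np.load("a_scene.npz")["p"]
def crop(a,x,y,w,h,f): return cv2.resize(a[y:y+h,x:x+w],None,fx=f,fy=f,interpolation=cv2.INTER_CUBIC)
cv2.imwrite("pics/b1.png",crop(z,120,200,240,180,3)[:,:,::-1])
cv2.imwrite("pics/b2.png",crop(z,250,120,180,135,4)[:,:,::-1])
```

```text
(no output)
```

View pics/b1.png

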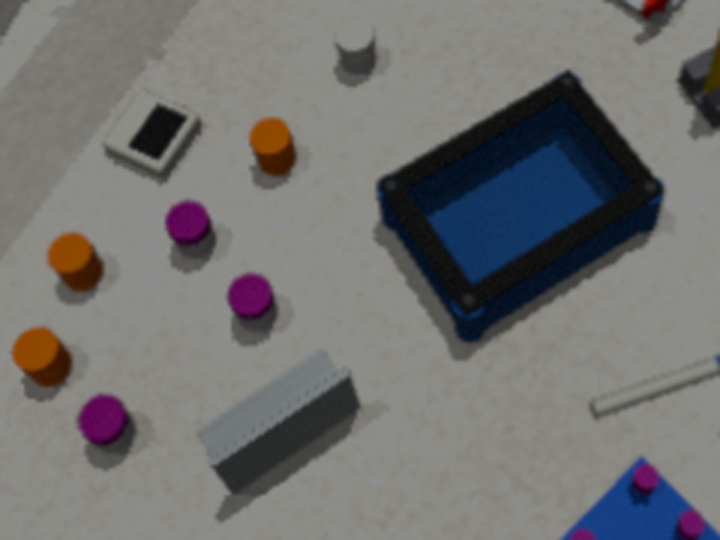

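View pics/b2.png

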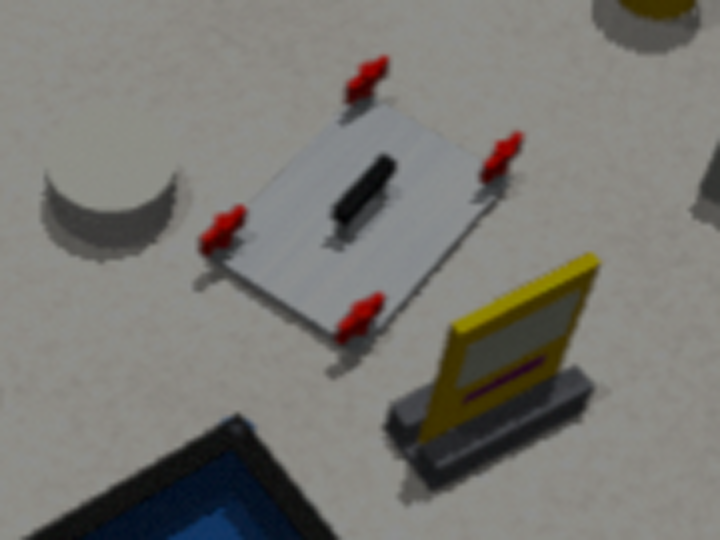

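The crops confirm three upright purple-capped pots at b1 pixels (188,222), (250,296) and (103,420). The other pots there are orange or white. Next I measure the fixtures.

```bash
cat > fix.py <<'E'
from h import *
def rect(P): 
    r=cv2.minAreaRect((P[:,:2]*1000).astype(np.float32)); (cx,cy),(w,h),a=r
    if w<h: a+=90; w,h=h,w
    a=(a+90)%180-90
    return f"c=({cx:.1f},{cy:.1f}) long={w:.1f} short={h:.1f} longaxis_deg={a:.1f}"
def sel(C,ok,x0,x1,y0,y1,z0,z1):
    m=ok&(C[...,0]>x0)&(C[...,0]<x1)&(C[...,1]>y0)&(C[...,1]<y1)&(C[...,2]>z0)&(C[...,2]<z1)
    b=max(blobs(m,5),key=lambda b:b[1][4]); return C[b[2]],b[0]
E
python3 - <<'E'
from fix import *
for n in ["scene","side"]:
    z=np.load(f"a_{n}.npz");p,d=z["p"],z["d"];c=cam(n);C=cloud(c,d);ok=d>0
    for k,a in {"chamber":(.45,.72,-.15,.12,.055,.07),"cover":(.34,.57,.13,.42,.009,.02),"handle":(.42,.50,.22,.34,.036,.06),"holder":(.55,.72,.13,.33,.025,.036),"board":(.55,.72,.13,.33,.14,.16),"bookend":(.48,.72,-.36,-.16,.078,.09),"bkfoot":(.48,.72,-.36,-.2,.0,.08)}.items():
        try:
            P,ce=sel(C,ok,*a);print(n,k,rect(P),"z",np.median(P[:,2]).round(4),len(P),ce.round())
        except Exception as e: print(n,k,e)
s=read_state();print(R.from_quat(s["orientation"]).as_matrix().round(3))
E
```

```text
scene chamber c=(586.4,-6.0) long=188.5 short=132.8 longaxis_deg=81.9 z 0.0604 1769 [292. 264.]
scene cover c=(452.9,281.1) long=185.4 short=129.6 longaxis_deg=-80.5 z 0.0126 2185 [339. 174.]
scene handle c=(452.6,280.4) long=60.4 short=15.1 longaxis_deg=-80.5 z 0.0452 117 [340. 167.]
scene holder c=(618.2,234.0) long=123.6 short=54.4 longaxis_deg=76.6 z 0.0302 504 [372. 223.]
scene board c=(616.6,234.5) long=102.8 short=12.0 longaxis_deg=78.5 z 0.1456 204 [381. 194.]
scene bookend c=(616.9,-251.0) long=108.4 short=7.7 longaxis_deg=84.9 z 0.082 183 [213. 339.]
scene bkfoot c=(617.9,-256.2) long=111.5 short=21.4 longaxis_deg=74.2 z 0.0419 588 [216. 346.]
side chamber c=(581.3,-8.1) long=188.1 short=133.7 longaxis_deg=82.6 z 0.063 1395 [318. 211.]
side cover c=(449.4,280.7) long=187.9 short=130.4 longaxis_deg=-80.2 z 0.0154 1522 [201. 201.]
side handle c=(450.0,279.6) long=61.0 short=16.9 longaxis_deg=-79.9 z 0.0466 123 [200. 189.]
side holder c=(612.2,233.6) long=121.9 short=55.3 longaxis_deg=79.6 z 0.0329 311 [260. 184.]
side board c=(611.3,232.5) long=100.0 short=10.6 longaxis_deg=78.8 z 0.148 115 [260. 142.]
side bookend c=(612.0,-252.7) long=112.3 short=10.0 longaxis_deg=85.4 z 0.0834 234 [419. 243.]
side bkfoot c=(600.0,-280.0) long=239.9 short=159.9 longaxis_deg=0.0 z 0.0032 5504 [415. 282.]
[[ 0.926  0.377 -0.001]
 [ 0.377 -0.926  0.001]
 [ 0.    -0.001 -1.   ]]
```

```bash
cat > plan.py <<'E'
from h import *
import sys
def plan(p,yang,tilt=None):
    """p TCP world m; yang = world angle of tool y (deg, mod 180 nearest). returns offset cm, drot"""
    s=read_state();Rt=R.from_quat(s["orientation"]).as_matrix()
    cur=np.degrees(np.arctan2(Rt[1,1],Rt[0,1]))
    a=yang+180*np.round((cur-yang)/180)
    y=np.array([np.cos(np.radians(a)),np.sin(np.radians(a)),0]);zz=np.array([0,0,-1.])
    G=np.c_[np.cross(y,zz),y,zz]
    if tilt is not None: G=R.from_rotvec(tilt).as_matrix()@G
    off=Rt.T@(np.array(p)-s["eef_pos"])*100
    rv=R.from_matrix(Rt.T@G).as_rotvec()
    print("off",off.round(2).tolist(),"rot",rv.round(3).tolist(),"deg",np.degrees(np.linalg.norm(rv)).round(1),"| cur y ang",cur.round(2),"tcp",s["eef_pos"].round(4),"grip",round(s["grip_width"],3),"t",s["time_s"].__round__(2),"F",s["force"].round(1),"q1,q7",s["qpos"][[0,6]].round(2))
if __name__=="__main__":
    a=[float(v) for v in sys.argv[1:]]
    plan(a[:3],a[3])
E
python3 plan.py .47 -.25 .17 -98
```

```text
off [34.09, -21.57, 6.08] rot [-0.001, 0.0, 0.526] deg 30.2 | cur y ang -67.84 tcp [ 0.2356 -0.5785  0.2305] grip 0.999 t 0.15 F [ 0.4 -0.6  0. ] q1,q7 [ 1.12 -0.05]
```

{"op": "drive_tool", "data": {"series": [{"offset":[34.1,-21.6,6.1],"delta_rot":[0,0,0.526],"gripper":0.7},{"offset":[34.1,-21.6,6.1],"delta_rot":[0,0,0.526],"gripper":0.7},{"offset":[34.1,-21.6,6.1],"delta_rot":[0,0,0.526],"gripper":0.7},{"offset":[34.1,-21.6,6.1],"delta_rot":[0,0,0.526],"gripper":0.7},{"offset":[34.1,-21.6,6.1],"delta_rot":[0,0,0.526],"gripper":0.7},{"offset":[34.1,-21.6,6.1],"delta_rot":[0,0,0.526],"gripper":0.7},{"offset":[34.1,-21.6,6.1],"delta_rot":[0,0,0.526],"gripper":0.7},{"offset":[34.1,-21.6,6.1],"delta_rot":[0,0,0.526],"gripper":0.7},{"offset":[34.1,-21.6,6.1],"delta_rot":[0,0,0.526],"gripper":0.7},{"offset":[34.1,-21.6,6.1],"delta_rot":[0,0,0.526],"gripper":0.7},{"offset":[34.1,-21.6,6.1],"delta_rot":[0,0,0.526],"gripper":0.7},{"offset":[34.1,-21.6,6.1],"delta_rot":[0,0,0.526],"gripper":0.7}]}}

```text
time_s: 1.35
eef_pos: [0.4689, -0.2515, 0.1699]
orientation: [0.997, -0.071, -0.0, -0.0]
force: [-0.6, 0.2, -0.3]
grip_width: 0.7
```

```bash
cat > pots.py <<'E'
from h import *
import sys
def pots(name="wrist",fn=None,which="purple"):
    c,p,d,st=look(name,fn); C=cloud(c,d)
    hsv=cv2.cvtColor(p,cv2.COLOR_RGB2HSV);H,S,V=[hsv[...,i].astype(int) for i in range(3)]
    m=(H>140)&(H<165)&(S>110)&(V>40)
    for ce,s,mm in blobs(m&(d>0),60):
        P=C[mm]; zt=np.percentile(P[:,2],90)
        if not .02<zt<.07: continue
        # cap top: pixels near top height, ray-cast contour on plane
        mt=(mm&(C[...,2]>zt-.005)).astype(np.uint8)
        cn=max(cv2.findContours(mt,0,cv2.CHAIN_APPROX_NONE)[0],key=len).reshape(-1,2)
        Q=onplane(c,cn,.044 if zt<.056 else zt)
        cc,r=cv2.minEnclosingCircle((Q[:,:2]*1000).astype(np.float32))
        print(name,ce.round(),"ztop",zt.round(4),"circ",np.round(cc,1),"r",round(r,1),"touch" if s[0]==0 or s[1]==0 or s[0]+s[2]>=560 or s[1]+s[3]>=420 else "")
    return c,p,d,st
if __name__=="__main__": pots(sys.argv[1],sys.argv[2])
E
python3 pots.py wrist c1.png; python3 pots.py scene c1s.png; python3 plan.py .47 -.25 .17 -98
```

```text
wrist [394. 122.] ztop 0.0435 circ [ 518.1 -345.9] r 16.6 
wrist [229. 154.] ztop 0.0434 circ [ 512.  -214.4] r 16.8 
wrist [248. 246.] ztop 0.0435 circ [ 431.6 -216. ] r 16.6 
scene [182. 274.] ztop 0.0445 circ [ 433.9 -215.6] r 16.2 
scene [203. 299.] ztop 0.0444 circ [ 516.  -213.3] r 16.0 
scene [154. 340.] ztop 0.0442 circ [ 522.2 -346.3] r 16.0 
off [0.07, -0.15, -0.0] rot [-0.001, 0.001, -0.002] deg 0.2 | cur y ang -98.14 tcp [ 0.4691 -0.2514  0.17  ] grip 0.695 t 1.45 F [ 0.1  0.1 -0.4] q1,q7 [ 0.57 -1.31]
```

View pics/c1.png

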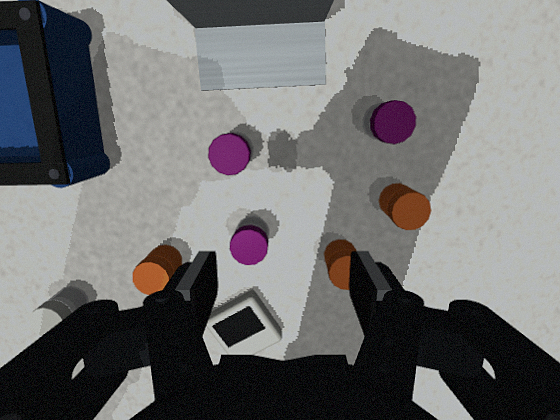

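Three pots stand as expected (wrist pixels (394,122), (229,154), (248,246)), with ztop 43.5 mm against a nominal 44. I'll take the (229,154) pot first.

```bash
python3 plan.py .512 -.2145 .010 -98
```

```text
off [3.74, -4.25, 16.0] rot [-0.001, 0.001, -0.002] deg 0.2 | cur y ang -98.14 tcp [ 0.4691 -0.2514  0.17  ] grip 0.695 t 1.45 F [ 0.1  0.1 -0.4] q1,q7 [ 0.57 -1.31]
```

{"op": "drive_tool", "data": {"series": [{"offset":[3.7,-4.25,4],"delta_rot":[0,0,0],"gripper":0.7},{"offset":[3.7,-4.25,4],"delta_rot":[0,0,0],"gripper":0.7},{"offset":[3.7,-4.25,8],"delta_rot":[0,0,0],"gripper":0.7},{"offset":[3.7,-4.25,12],"delta_rot":[0,0,0],"gripper":0.7},{"offset":[3.7,-4.25,15],"delta_rot":[0,0,0],"gripper":0.7},{"offset":[3.7,-4.25,16],"delta_rot":[0,0,0],"gripper":0.7},{"offset":[3.7,-4.25,16],"delta_rot":[0,0,0],"gripper":0.7},{"offset":[3.7,-4.25,16],"delta_rot":[0,0,0],"gripper":0.3},{"offset":[3.7,-4.25,16],"delta_rot":[0,0,0],"gripper":0.3},{"offset":[3.7,-4.25,16],"delta_rot":[0,0,0],"gripper":0.3},{"offset":[3.7,-4.25,16],"delta_rot":[0,0,0],"gripper":0.3},{"offset":[3.7,-4.25,16],"delta_rot":[0,0,0],"gripper":0.3}], "force": 30}}

```text
time_s: 2.65
eef_pos: [0.5132, -0.2151, 0.0122]
orientation: [0.997, -0.071, 0.002, 0.0]
force: [-0.3, -0.7, 7.6]
grip_width: 0.388
```

{"op": "drive_tool", "data": {"series": [{"offset":[0,0,0],"delta_rot":[0,0,0],"gripper":0.25},{"offset":[0,0,0],"delta_rot":[0,0,0],"gripper":0.25},{"offset":[0,0,-5],"delta_rot":[0,0,0],"gripper":0.25},{"offset":[0,0,-10],"delta_rot":[0,0,0],"gripper":0.25},{"offset":[0,0,-15],"delta_rot":[0,0,0],"gripper":0.25},{"offset":[0,0,-15],"delta_rot":[0,0,0],"gripper":0.25},{"offset":[0,0,-15],"delta_rot":[0,0,0],"gripper":0.25}]}}

```text
time_s: 3.35
eef_pos: [0.5135, -0.2153, 0.1637]
orientation: [0.997, -0.071, 0.003, 0.001]
force: [0.3, -0.1, -1.3]
grip_width: 0.39
```

```bash
python3 - <<'E'
from fix import *
c,p,d,s=look("wrist","c2.png");C=cloud(c,d)
try:
    P,ce=sel(C,d>0,.45,.72,-.15,.12,.055,.07);print(rect(P),np.median(P[:,2]),ce)
except Exception as e: print(e)
E
python3 plan.py .58 -.01 .16 -98
```

```text
c=(579.7,-50.4) long=133.9 short=103.5 longaxis_deg=-8.8 0.06083137209995235 [ 74.39755218 149.16686701]
off [3.78, -21.25, 0.19] rot [0.0, -0.003, -0.003] deg 0.2 | cur y ang -98.15 tcp [ 0.5125 -0.215   0.1619] grip 0.386 t 3.4 F [-0.3 -0.2 -1.2] q1,q7 [ 0.49 -1.42]
```

View pics/c2.png

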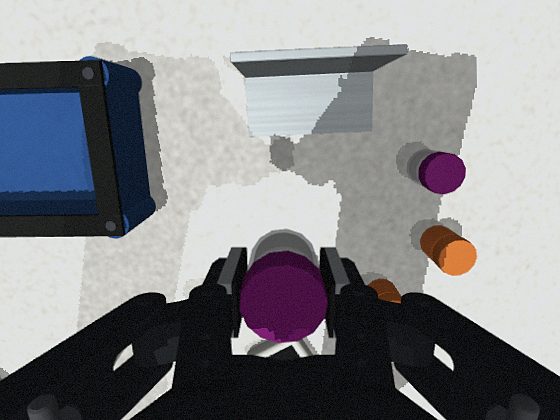

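Pot 1 is held (cap at wrist pixel (283,295)). Next I move over the chamber and measure it.

{"op": "drive_tool", "data": {"series": [{"offset":[3.0,-21.2,-1],"delta_rot":[0,0,0],"gripper":0.25},{"offset":[3.0,-21.2,-1],"delta_rot":[0,0,0],"gripper":0.25},{"offset":[3.0,-21.2,-1],"delta_rot":[0,0,0],"gripper":0.25},{"offset":[3.0,-21.2,-1],"delta_rot":[0,0,0],"gripper":0.25},{"offset":[3.0,-21.2,-1],"delta_rot":[0,0,0],"gripper":0.25},{"offset":[3.0,-21.2,-1],"delta_rot":[0,0,0],"gripper":0.25},{"offset":[3.0,-21.2,-1],"delta_rot":[0,0,0],"gripper":0.25}]}}

```text
time_s: 4.1
eef_pos: [0.5713, -0.0103, 0.1702]
orientation: [0.997, -0.071, -0.0, 0.001]
force: [0.5, -0.5, -1.8]
grip_width: 0.386
```

```bash
cat > chamber.py <<'E'
from fix import *
import sys
c,p,d,s=look("wrist",sys.argv[1]);C=cloud(c,d)
hsv=cv2.cvtColor(p,cv2.COLOR_RGB2HSV)
g=sel(C,(d>0),.45,.72,-.15,.12,.055,.068)
print("rim",rect(g[0]),np.median(g[0][:,2]))
m=(d>0)&(C[...,2]<.05)&(C[...,2]>-.01)&(hsv[...,0]>95)&(hsv[...,0]<130)&(hsv[...,1]>100)
# inner opening: blue floor/wall pixels cast on rim plane
b=max(blobs(m,50),key=lambda b:b[1][4])
cn=max(cv2.findContours(b[2].astype(np.uint8),0,cv2.CHAIN_APPROX_NONE)[0],key=len).reshape(-1,2)
print("inner@rim",rect(onplane(c,cn,.062)),b[0],b[1])
E
python3 chamber.py c3.png
```

```text
rim c=(584.1,-5.8) long=190.4 short=134.6 longaxis_deg=82.5 0.060802794739860166
inner@rim c=(586.1,-6.4) long=143.3 short=89.8 longaxis_deg=82.6 [275.00579225 182.22699856] [  177   126   196   118 20890]
```

View pics/c3.png

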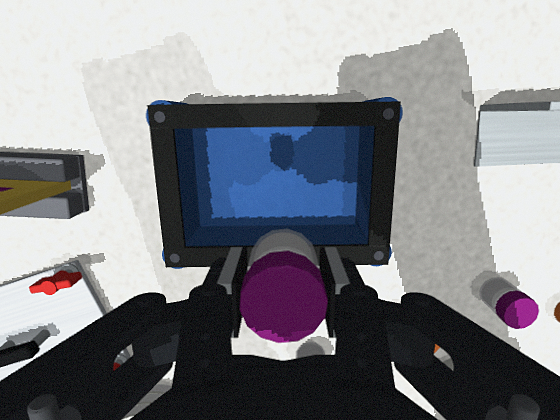

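```bash
python3 - <<'E'
from h import *
c=cam("wrist")
Q=onplane(c,[(160,117),(388,114),(379,255),(174,258)],.062)*1000
print(Q.round(1),Q.mean(0).round(1)); d=Q[1]-Q[0];print(np.degrees(np.arctan2(d[1],d[0])),np.linalg.norm(d)); d=Q[2]-Q[3];print(np.degrees(np.arctan2(d[1],d[0])),np.linalg.norm(d))
print(np.linalg.norm(Q[0]-Q[3]))
# pot slots
a=np.radians(82.4);y=np.array([np.cos(a),np.sin(a)]);x=np.array([y[1],-y[0]])
for sx in(1,-1):
    for sy in (1,-1): print(sx,sy,(np.array([584,-6.2])+x*23*sx+y*32*sy).round(1))
E
python3 plan.py .602 -.041 .170 -97.6
```

```text
[[649.8  67.2  62. ]
 [627.9 -96.6  62. ]
 [518.6 -82.5  62. ]
 [540.1  82.6  62. ]] [584.1  -7.3  62. ]
-97.60522158549408 165.32158096187607
-97.42786033596752 166.4251131554148
110.76367097576596
1 1 [611.   22.5]
1 -1 [602.6 -41. ]
-1 1 [565.4  28.6]
-1 -1 [557.  -34.9]
off [3.46, 2.5, 0.06] rot [0.002, -0.001, -0.012] deg 0.7 | cur y ang -98.26 tcp [ 0.5714 -0.0113  0.1705] grip 0.387 t 4.15 F [ 0.4 -1.5 -0.9] q1,q7 [ 0.2  -1.83]
```

{"op": "drive_tool", "data": {"series": [{"offset":[3.5,2.55,0],"delta_rot":[0,0,-0.012],"gripper":0.25},{"offset":[3.5,2.55,4],"delta_rot":[0,0,-0.012],"gripper":0.25},{"offset":[3.5,2.55,8],"delta_rot":[0,0,-0.012],"gripper":0.25},{"offset":[3.5,2.55,12],"delta_rot":[0,0,-0.012],"gripper":0.25},{"offset":[3.5,2.55,14],"delta_rot":[0,0,-0.012],"gripper":0.25},{"offset":[3.5,2.55,15],"delta_rot":[0,0,-0.012],"gripper":0.25},{"offset":[3.5,2.55,15],"delta_rot":[0,0,-0.012],"gripper":0.25}]}}

```text
time_s: 4.85
eef_pos: [0.6016, -0.0439, 0.02]
orientation: [0.998, -0.067, -0.001, 0.001]
force: [-0.2, -0.4, 0.1]
grip_width: 0.391
```

```bash
python3 plan.py .602 -.041 .020 -97.6
```

```text
off [-0.0, -0.29, 0.0] rot [0.003, 0.001, -0.002] deg 0.2 | cur y ang -97.72 tcp [ 0.6016 -0.0439  0.02  ] grip 0.391 t 4.85 F [-0.2 -0.4  0.1] q1,q7 [ 0.22 -1.81]
```

{"op": "drive_tool", "data": {"series": [{"offset":[0,-0.25,0.1],"delta_rot":[0,0,0],"gripper":0.25},{"offset":[0,-0.25,0.1],"delta_rot":[0,0,0],"gripper":0.25},{"offset":[0,-0.25,0.1],"delta_rot":[0,0,0],"gripper":0.5},{"offset":[0,-0.25,0.1],"delta_rot":[0,0,0],"gripper":0.5},{"offset":[0,-0.25,0.1],"delta_rot":[0,0,0],"gripper":0.5},{"offset":[0,-0.25,-4],"delta_rot":[0,0,0],"gripper":0.5},{"offset":[0,-0.25,-8],"delta_rot":[0,0,0],"gripper":0.5},{"offset":[0,-0.25,-12],"delta_rot":[0,0,0],"gripper":0.5},{"offset":[0,-0.25,-15],"delta_rot":[0,0,0],"gripper":0.5},{"offset":[0,-0.25,-15],"delta_rot":[0,0,0],"gripper":0.5}]}}

```text
time_s: 5.85
eef_pos: [0.605, -0.0408, 0.1758]
orientation: [0.998, -0.067, 0.004, 0.001]
force: [-0.8, 0.6, 1.3]
grip_width: 0.5
```

```bash
python3 pots.py wrist c4.png; python3 plan.py .45 -.20 .17 -97.6
```

```text
wrist [285. 204.] ztop 0.0493 circ [599.8 -42.1] r 17.2 
off [-13.09, 17.83, 0.28] rot [0.002, -0.004, -0.002] deg 0.3 | cur y ang -97.72 tcp [ 0.6037 -0.0409  0.1729] grip 0.5 t 5.9 F [-0.1 -0.1 -0.9] q1,q7 [ 0.23 -1.78]
```

View pics/c4.png

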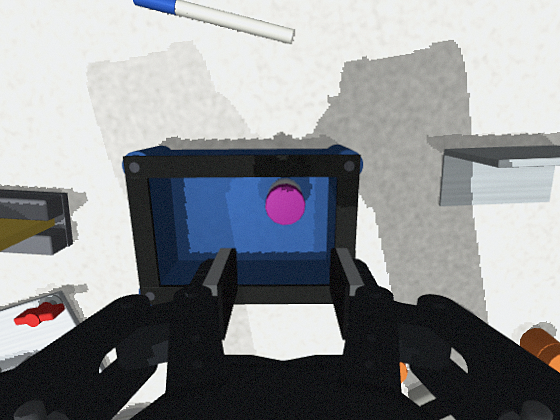

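Pot 1 is upright in the chamber (wrist pixel (285,204), top 49 mm against 50). Next is pot 2.

{"op": "drive_tool", "data": {"series": [{"offset":[-13,17.8,0],"delta_rot":[0,0,0],"gripper":0.7},{"offset":[-13,17.8,0],"delta_rot":[0,0,0],"gripper":0.7},{"offset":[-13,17.8,0],"delta_rot":[0,0,0],"gripper":0.7},{"offset":[-13,17.8,0],"delta_rot":[0,0,0],"gripper":0.7},{"offset":[-13,17.8,0],"delta_rot":[0,0,0],"gripper":0.7},{"offset":[-13,17.8,0],"delta_rot":[0,0,0],"gripper":0.7},{"offset":[-13,17.8,0],"delta_rot":[0,0,0],"gripper":0.7}]}}

```text
time_s: 6.6
eef_pos: [0.4506, -0.1995, 0.1719]
orientation: [0.998, -0.068, 0.002, 0.001]
force: [0.8, 0.6, 0.5]
grip_width: 0.7
```

```bash
python3 pots.py wrist c5.png; python3 plan.py .4318 -.2165 .014 -97.6
```

```text
wrist [43. 33.] ztop 0.0496 circ [601.3 -40.8] r 18.2 
wrist [459.  90.] ztop 0.0434 circ [ 517.9 -345.5] r 16.8 
wrist [304. 218.] ztop 0.0433 circ [ 431.6 -215.6] r 16.7 
off [-1.75, 2.0, 15.8] rot [0.002, -0.004, -0.001] deg 0.2 | cur y ang -97.65 tcp [ 0.4513 -0.1987  0.1721] grip 0.697 t 6.65 F [0.6 1.5 0.1] q1,q7 [ 0.53 -1.38]
```

{"op": "drive_tool", "data": {"series": [{"offset":[-1.75,1.9,4],"delta_rot":[0,0,0],"gripper":0.7},{"offset":[-1.75,1.9,8],"delta_rot":[0,0,0],"gripper":0.7},{"offset":[-1.75,1.9,12],"delta_rot":[0,0,0],"gripper":0.7},{"offset":[-1.75,1.9,15],"delta_rot":[0,0,0],"gripper":0.7},{"offset":[-1.75,1.9,15.7],"delta_rot":[0,0,0],"gripper":0.7},{"offset":[-1.75,1.9,15.7],"delta_rot":[0,0,0],"gripper":0.7},{"offset":[-1.75,1.9,15.7],"delta_rot":[0,0,0],"gripper":0.25},{"offset":[-1.75,1.9,15.7],"delta_rot":[0,0,0],"gripper":0.25},{"offset":[-1.75,1.9,15.7],"delta_rot":[0,0,0],"gripper":0.25},{"offset":[-1.75,1.9,15.7],"delta_rot":[0,0,0],"gripper":0.25},{"offset":[-1.75,1.9,15.7],"delta_rot":[0,0,0],"gripper":0.25},{"offset":[-1.75,1.9,15.7],"delta_rot":[0,0,0],"gripper":0.25}]}}

```text
time_s: 7.85
eef_pos: [0.4336, -0.2159, 0.0169]
orientation: [0.998, -0.067, 0.004, 0.002]
force: [0.1, 1.1, 7.3]
grip_width: 0.384
```

```bash
python3 plan.py .5985 -.0415 .1 -97.6;python3 plan.py .611 .022 .17 -97.6
```

```text
off [14.09, -19.45, -8.26] rot [0.003, -0.007, -0.001] deg 0.4 | cur y ang -97.63 tcp [ 0.4336 -0.2159  0.0169] grip 0.384 t 7.85 F [0.1 1.1 7.3] q1,q7 [ 0.54 -1.37]
off [14.54, -25.9, -15.27] rot [0.003, -0.007, -0.001] deg 0.4 | cur y ang -97.63 tcp [ 0.4336 -0.2159  0.0169] grip 0.384 t 7.85 F [0.1 1.1 7.3] q1,q7 [ 0.54 -1.37]
```

{"op": "drive_tool", "data": {"series": [{"offset":[0,0,-5],"delta_rot":[0,0,0],"gripper":0.25},{"offset":[0,0,-10],"delta_rot":[0,0,0],"gripper":0.25},{"offset":[0,0,-13],"delta_rot":[0,0,0],"gripper":0.25},{"offset":[14.7,-25.9,-14],"delta_rot":[0,0,0],"gripper":0.25},{"offset":[14.7,-25.9,-14],"delta_rot":[0,0,0],"gripper":0.25},{"offset":[14.7,-25.9,-14],"delta_rot":[0,0,0],"gripper":0.25},{"offset":[14.7,-25.9,-14],"delta_rot":[0,0,0],"gripper":0.25},{"offset":[14.7,-25.9,-14],"delta_rot":[0,0,0],"gripper":0.25},{"offset":[14.7,-25.9,-14],"delta_rot":[0,0,0],"gripper":0.25},{"offset":[14.7,-25.9,-14],"delta_rot":[0,0,0],"gripper":0.25},{"offset":[14.7,-25.9,-14],"delta_rot":[0,0,0],"gripper":0.25},{"offset":[14.7,-25.9,-14],"delta_rot":[0,0,0],"gripper":0.25}]}}

```text
time_s: 9.05
eef_pos: [0.6124, 0.0204, 0.1574]
orientation: [0.998, -0.067, 0.004, 0.002]
force: [-0.6, -0.4, -1.0]
grip_width: 0.39
```

```bash
python3 plan.py .6125 .022 .0245 -97.6
```

```text
off [-0.11, -0.2, 13.29] rot [0.004, -0.007, -0.002] deg 0.5 | cur y ang -97.72 tcp [0.6124 0.0204 0.1574] grip 0.39 t 9.05 F [-0.6 -0.4 -1. ] q1,q7 [ 0.16 -1.9 ]
```

{"op": "drive_tool", "data": {"series": [{"offset":[-0.1,-0.2,4],"delta_rot":[0.004,-0.007,0],"gripper":0.25},{"offset":[-0.1,-0.2,8],"delta_rot":[0.004,-0.007,0],"gripper":0.25},{"offset":[-0.1,-0.2,11],"delta_rot":[0.004,-0.007,0],"gripper":0.25},{"offset":[-0.1,-0.2,12.8],"delta_rot":[0.004,-0.007,0],"gripper":0.25},{"offset":[-0.1,-0.2,13.3],"delta_rot":[0.004,-0.007,0],"gripper":0.25},{"offset":[-0.1,-0.2,13.3],"delta_rot":[0.004,-0.007,0],"gripper":0.25}]}}

```text
time_s: 9.65
eef_pos: [0.6121, 0.02, 0.0247]
orientation: [0.998, -0.068, -0.0, 0.0]
force: [1.2, 0.2, -1.6]
grip_width: 0.384
```

```bash
python3 plan.py .6125 .022 .0245 -97.6
```

```text
off [0.01, -0.2, 0.02] rot [0.001, 0.0, -0.004] deg 0.3 | cur y ang -97.85 tcp [0.6121 0.02   0.0247] grip 0.384 t 9.65 F [ 1.2  0.2 -1.6] q1,q7 [ 0.14 -1.93]
```

{"op": "drive_tool", "data": {"series": [{"offset":[0,-0.15,0.1],"delta_rot":[0,0,0],"gripper":0.5},{"offset":[0,-0.15,0.1],"delta_rot":[0,0,0],"gripper":0.5},{"offset":[0,-0.15,0.1],"delta_rot":[0,0,0],"gripper":0.5},{"offset":[0,-0.15,-4],"delta_rot":[0,0,0],"gripper":0.5},{"offset":[0,-0.15,-8],"delta_rot":[0,0,0],"gripper":0.5},{"offset":[0,-0.15,-12],"delta_rot":[0,0,0],"gripper":0.5},{"offset":[0,-0.15,-15],"delta_rot":[0,0,0],"gripper":0.5},{"offset":[0,-0.15,-15],"delta_rot":[0,0,0],"gripper":0.5}]}}

```text
time_s: 10.45
eef_pos: [0.6152, 0.0221, 0.1809]
orientation: [0.998, -0.068, 0.005, -0.0]
force: [1.1, 0.3, 0.1]
grip_width: 0.496
```

```bash
python3 pots.py wrist c6.png; python3 pots.py scene c6s.png; python3 plan.py .49 -.32 .17 -97.6
```

```text
wrist [286. 204.] ztop 0.0493 circ [609.2  20.4] r 17.2 
wrist [359. 204.] ztop 0.0493 circ [599.7 -41.9] r 17.3 
wrist [ 37. 229.] ztop 0.0621 circ [620.7 231.2] r 30.1 touch
scene [308. 266.] ztop 0.0504 circ [610.8  21.6] r 17.2 
scene [286. 279.] ztop 0.0504 circ [600.4 -41.4] r 16.9 
scene [154. 340.] ztop 0.0437 circ [ 522.8 -346. ] r 16.6 
off [-7.5, 35.52, 0.57] rot [0.0, -0.002, -0.004] deg 0.3 | cur y ang -97.85 tcp [0.6128 0.0217 0.1757] grip 0.501 t 10.55 F [-0.1  0.4 -0.7] q1,q7 [ 0.16 -1.89]
```

View pics/c6.png

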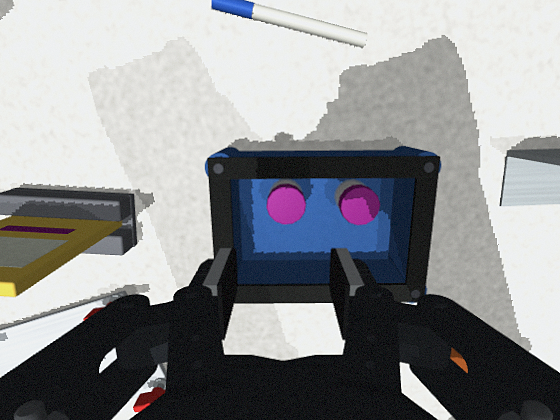

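Both pots stand in the chamber (wrist pixels (286,204) and (359,204)). Now pot 3.

{"op": "drive_tool", "data": {"series": [{"offset":[-7.5,35.5,0],"delta_rot":[0,0,0],"gripper":0.7},{"offset":[-7.5,35.5,0],"delta_rot":[0,0,0],"gripper":0.7},{"offset":[-7.5,35.5,0],"delta_rot":[0,0,0],"gripper":0.7},{"offset":[-7.5,35.5,0],"delta_rot":[0,0,0],"gripper":0.7},{"offset":[-7.5,35.5,0],"delta_rot":[0,0,0],"gripper":0.7},{"offset":[-7.5,35.5,0],"delta_rot":[0,0,0],"gripper":0.7},{"offset":[-7.5,35.5,0],"delta_rot":[0,0,0],"gripper":0.7},{"offset":[-7.5,35.5,0],"delta_rot":[0,0,0],"gripper":0.7},{"offset":[-7.5,35.5,0],"delta_rot":[0,0,0],"gripper":0.7},{"offset":[-7.5,35.5,0],"delta_rot":[0,0,0],"gripper":0.7},{"offset":[-7.5,35.5,0],"delta_rot":[0,0,0],"gripper":0.7}]}}

```text
time_s: 11.65
eef_pos: [0.4909, -0.3174, 0.175]
orientation: [0.998, -0.067, 0.001, -0.0]
force: [0.5, -0.3, -0.6]
grip_width: 0.699
```

```bash
python3 pots.py wrist c7.png; python3 plan.py .518 -.346 .014 -97.6
```

```text
wrist [315. 161.] ztop 0.0434 circ [ 518.5 -347. ] r 16.3 
off [3.03, 2.48, 16.13] rot [-0.001, -0.002, -0.001] deg 0.1 | cur y ang -97.65 tcp [ 0.491  -0.3175  0.1753] grip 0.699 t 11.7 F [-0.6  0.  -0.3] q1,q7 [ 0.66 -1.23]
```

View pics/c7.png

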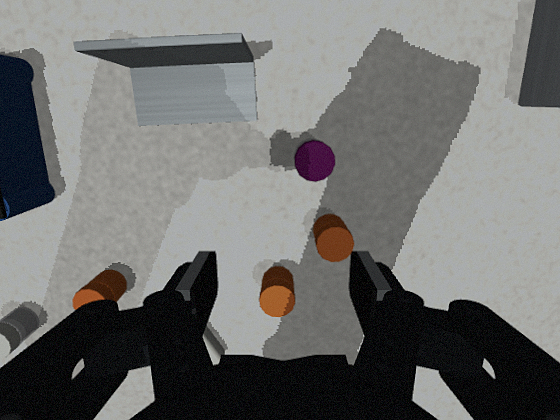

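{"op": "drive_tool", "data": {"series": [{"offset":[3,2.55,4],"delta_rot":[0,0,0],"gripper":0.7},{"offset":[3,2.55,8],"delta_rot":[0,0,0],"gripper":0.7},{"offset":[3,2.55,12],"delta_rot":[0,0,0],"gripper":0.7},{"offset":[3,2.55,15],"delta_rot":[0,0,0],"gripper":0.7},{"offset":[3,2.55,16],"delta_rot":[0,0,0],"gripper":0.7},{"offset":[3,2.55,16],"delta_rot":[0,0,0],"gripper":0.7},{"offset":[3,2.55,16],"delta_rot":[0,0,0],"gripper":0.25},{"offset":[3,2.55,16],"delta_rot":[0,0,0],"gripper":0.25},{"offset":[3,2.55,16],"delta_rot":[0,0,0],"gripper":0.25},{"offset":[3,2.55,16],"delta_rot":[0,0,0],"gripper":0.25},{"offset":[3,2.55,16],"delta_rot":[0,0,0],"gripper":0.25},{"offset":[3,2.55,16],"delta_rot":[0,0,0],"gripper":0.25}]}}

```text
time_s: 12.9
eef_pos: [0.5193, -0.3474, 0.0179]
orientation: [0.998, -0.067, 0.003, 0.001]
force: [0.4, 0.4, 7.3]
grip_width: 0.381
```

```bash
python3 plan.py .567 .027 .15 -97.6
```

```text
off [-0.18, -37.73, -13.25] rot [0.001, -0.006, -0.001] deg 0.3 | cur y ang -97.65 tcp [ 0.5193 -0.3474  0.0179] grip 0.381 t 12.9 F [0.4 0.4 7.3] q1,q7 [ 0.65 -1.24]
```

{"op": "drive_tool", "data": {"series": [{"offset":[0,0,-5],"delta_rot":[0,0,0],"gripper":0.25},{"offset":[0,0,-10],"delta_rot":[0,0,0],"gripper":0.25},{"offset":[0,0,-13],"delta_rot":[0,0,0],"gripper":0.25},{"offset":[-0.3,-31.5,-13.3],"delta_rot":[0,0,0],"gripper":0.25},{"offset":[-0.3,-31.5,-13.3],"delta_rot":[0,0,0],"gripper":0.25},{"offset":[-0.3,-31.5,-13.3],"delta_rot":[0,0,0],"gripper":0.25},{"offset":[-0.3,-31.5,-13.3],"delta_rot":[0,0,0],"gripper":0.25},{"offset":[-0.3,-31.5,-13.3],"delta_rot":[0,0,0],"gripper":0.25},{"offset":[-0.3,-31.5,-13.3],"delta_rot":[0,0,0],"gripper":0.25},{"offset":[-0.3,-31.5,-13.3],"delta_rot":[0,0,0],"gripper":0.25},{"offset":[-0.3,-31.5,-13.3],"delta_rot":[0,0,0],"gripper":0.25},{"offset":[-0.3,-31.5,-13.3],"delta_rot":[0,0,0],"gripper":0.25}]}}

```text
time_s: 14.1
eef_pos: [0.5576, -0.0356, 0.151]
orientation: [0.998, -0.067, 0.003, 0.001]
force: [-0.2, -0.9, -0.2]
grip_width: 0.386
```

```bash
python3 plan.py .558 -.0355 .0255 -97.6
```

```text
off [-0.04, -0.04, 12.55] rot [0.002, -0.007, -0.001] deg 0.4 | cur y ang -97.67 tcp [ 0.5576 -0.0356  0.151 ] grip 0.386 t 14.1 F [-0.2 -0.9 -0.2] q1,q7 [ 0.26 -1.78]
```

{"op": "drive_tool", "data": {"series": [{"offset":[0,0,4],"delta_rot":[0.002,-0.007,0],"gripper":0.25},{"offset":[0,0,8],"delta_rot":[0.002,-0.007,0],"gripper":0.25},{"offset":[0,0,11],"delta_rot":[0.002,-0.007,0],"gripper":0.25},{"offset":[0,0,12.2],"delta_rot":[0.002,-0.007,0],"gripper":0.25},{"offset":[0,0,12.6],"delta_rot":[0.002,-0.007,0],"gripper":0.25},{"offset":[0,0,12.6],"delta_rot":[0.002,-0.007,0],"gripper":0.25},{"offset":[0,0,12.6],"delta_rot":[0.002,-0.007,0],"gripper":0.5},{"offset":[0,0,12.6],"delta_rot":[0.002,-0.007,0],"gripper":0.5},{"offset":[0,0,12.6],"delta_rot":[0.002,-0.007,0],"gripper":0.5},{"offset":[0,0,8],"delta_rot":[0.002,-0.007,0],"gripper":0.5},{"offset":[0,0,4],"delta_rot":[0.002,-0.007,0],"gripper":0.5},{"offset":[0,0,-1],"delta_rot":[0.002,-0.007,0],"gripper":0.5}]}}

```text
time_s: 15.3
eef_pos: [0.5566, -0.0354, 0.162]
orientation: [0.998, -0.067, -0.001, -0.0]
force: [1.7, 0.6, 0.1]
grip_width: 0.497
```

```bash
python3 plan.py .52 .25 .20 -97.6
```

```text
off [-7.43, -27.8, -3.78] rot [-0.0, 0.002, -0.001] deg 0.1 | cur y ang -97.65 tcp [ 0.5566 -0.0354  0.162 ] grip 0.497 t 15.3 F [1.7 0.6 0.1] q1,q7 [ 0.27 -1.78]
```

{"op": "drive_tool", "data": {"series": [{"offset":[-15,-30,-5],"delta_rot":[0,0,-0.15],"gripper":0.5},{"offset":[-15,-30,-5],"delta_rot":[0,0,-0.3],"gripper":0.5},{"offset":[-15,-30,-5],"delta_rot":[0,0,-0.45],"gripper":0.5},{"offset":[-15,-30,-5],"delta_rot":[0,0,-0.6],"gripper":0.5},{"offset":[-15,-30,-5],"delta_rot":[0,0,-0.75],"gripper":0.5},{"offset":[-15,-30,-5],"delta_rot":[0,0,-0.9],"gripper":0.5},{"offset":[-15,-30,-5],"delta_rot":[0,0,-1.05],"gripper":0.5},{"offset":[-15,-30,-5],"delta_rot":[0,0,-1.2],"gripper":0.5},{"offset":[-15,-30,-5],"delta_rot":[0,0,-1.35],"gripper":0.5},{"offset":[-15,-30,-5],"delta_rot":[0,0,-1.5],"gripper":0.5},{"offset":[-15,-30,-5],"delta_rot":[0,0,-1.65],"gripper":0.5},{"offset":[-15,-30,-5],"delta_rot":[0,0,-1.8],"gripper":0.5}]}}

```text
time_s: 16.5
eef_pos: [0.448, 0.2819, 0.2129]
orientation: [0.67, 0.742, -0.0, -0.001]
force: [0.4, -0.2, -0.1]
grip_width: 0.502
```

{"op": "drive_tool", "data": {"series": [{"offset":[0,0,0],"delta_rot":[0,0,-0.08],"gripper":0.5},{"offset":[0,0,0],"delta_rot":[0,0,-0.08],"gripper":0.5},{"offset":[0,0,0],"delta_rot":[0,0,-0.08],"gripper":0.5}]}}

```text
time_s: 16.8
eef_pos: [0.448, 0.2819, 0.2133]
orientation: [0.641, 0.767, -0.0, -0.0]
force: [-0.8, -0.1, -0.2]
grip_width: 0.499
```

```bash
cat > cover.py <<'E'
from fix import *
import sys
def hsvm(p):
    hsv=cv2.cvtColor(p,cv2.COLOR_RGB2HSV);return [hsv[...,i].astype(int) for i in range(3)]
if __name__=="__main__":
    c,p,d,s=look("wrist",sys.argv[1]);C=cloud(c,d);H,S,V=hsvm(p)
    z0=float(sys.argv[2]) if len(sys.argv)>2 else .014  # plate top
    ctr=[float(v) for v in sys.argv[3:5]] if len(sys.argv)>3 else [.452,.281]
    x0,x1,y0,y1=ctr[0]-.13,ctr[0]+.13,ctr[1]-.13,ctr[1]+.13
    for k,(a,b) in {"plate":(z0-.006,z0+.006),"handle":(z0+.024,z0+.045)}.items():
        try:
            P,ce=sel(C,(d>0)&(S<100),x0,x1,y0,y1,a,b);print(k,rect(P),np.median(P[:,2]).round(4),ce.round())
        except Exception as e: print(k,e)
    red=((H<6)|(H>172))&(S>140)&(V>60)&(d>0)
    for ce,st,mm in blobs(red,40):
        P=C[mm]; zt=np.percentile(P[:,2],90); T=P[P[:,2]>zt-.006]
        if not ctr[0]-.15<P[:,0].mean()<ctr[0]+.15: continue
        print("wing",ce.round(),"zt",zt.round(4),rect(T))
E
python3 cover.py d1.png; python3 plan.py .45 .281 .2 9.5
```

```text
plate c=(450.9,281.9) long=182.2 short=126.4 longaxis_deg=-79.6 0.0125 [286. 175.]
handle c=(343.8,183.5) long=64.9 short=43.5 longaxis_deg=-90.0 0.0415 [163. 264.]
wing [224.  98.] zt 0.0463 c=(381.6,353.3) long=38.3 short=13.5 longaxis_deg=-79.9
wing [348.  97.] zt 0.0463 c=(490.3,373.4) long=39.2 short=13.6 longaxis_deg=-76.1
off [-0.13, 0.18, 1.32] rot [-0.001, -0.001, 0.013] deg 0.8 | cur y ang 10.26 tcp [0.448  0.2819 0.2132] grip 0.503 t 16.85 F [-0.4 -0.6 -0.7] q1,q7 [ 0.03 -0.6 ]
```

View pics/d1.png

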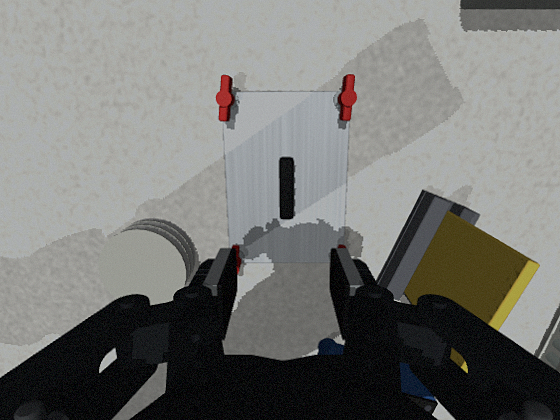

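```bash
cat > handle.py <<'E'
from fix import *
import sys
def run(fn,ztop,u,v,w=60):
    c,p,d,s=look("wrist",fn);C=cloud(c,d)
    m=(p.max(2)<45)&(C[...,2]>ztop-.03)&(C[...,2]<ztop+.015); 
    k=np.zeros_like(m);k[v-w:v+w,u-w:u+w]=1
    b=max(blobs(m&k,30),key=lambda b:b[1][4])
    mt=b[2]&(C[...,2]>ztop-.007)
    cn=np.argwhere(mt)[:,::-1]
    print("handle",b[0].round(),rect(onplane(c,cn,ztop)),"z",np.percentile(C[mt][:,2],80).round(4))
run(sys.argv[1],float(sys.argv[2]),int(sys.argv[3]),int(sys.argv[4]))
E
python3 handle.py d2.png .048 287 188; python3 plan.py .4515 .281 .024 10
```

```text
handle [286. 188.] c=(451.1,283.3) long=58.4 short=12.5 longaxis_deg=-79.8 z 0.047
off [-0.17, 0.34, 18.91] rot [-0.001, -0.001, 0.005] deg 0.3 | cur y ang 10.29 tcp [0.448  0.282  0.2131] grip 0.502 t 16.9 F [ 0.2 -0.5  0.3] q1,q7 [ 0.03 -0.6 ]
```

{"op": "drive_tool", "data": {"series": [{"offset":[0,0.29,5],"delta_rot":[0,0,0.005],"gripper":0.5},{"offset":[0,0.29,10],"delta_rot":[0,0,0.005],"gripper":0.5},{"offset":[0,0.29,14],"delta_rot":[0,0,0.005],"gripper":0.5},{"offset":[0,0.29,17],"delta_rot":[0,0,0.005],"gripper":0.5},{"offset":[0,0.29,18.9],"delta_rot":[0,0,0.005],"gripper":0.5},{"offset":[0,0.29,18.9],"delta_rot":[0,0,0.005],"gripper":0.5},{"offset":[0,0.29,18.9],"delta_rot":[0,0,0.005],"gripper":0.1},{"offset":[0,0.29,18.9],"delta_rot":[0,0,0.005],"gripper":0.1},{"offset":[0,0.29,18.9],"delta_rot":[0,0,0.005],"gripper":0.1},{"offset":[0,0.29,18.9],"delta_rot":[0,0,0.005],"gripper":0.1},{"offset":[0,0.29,18.9],"delta_rot":[0,0,0.005],"gripper":0.1}], "force": 80}}

```text
time_s: 18.0
eef_pos: [0.4517, 0.2833, 0.0259]
orientation: [0.643, 0.766, 0.001, 0.0]
force: [-1.6, 0.2, 6.5]
grip_width: 0.145
```

{"op": "drive_tool", "data": {"series": [{"offset":[0,0,0],"delta_rot":[0,0,0],"gripper":0.05},{"offset":[0,0,0],"delta_rot":[0,0,0],"gripper":0.05},{"offset":[0,0,0],"delta_rot":[0,0,0],"gripper":0.05}]}}

```text
time_s: 18.3
eef_pos: [0.4517, 0.283, 0.0259]
orientation: [0.643, 0.766, 0.001, 0.0]
force: [-0.4, -0.7, -0.9]
grip_width: 0.144
```

```bash
python3 plan.py .451 .2825 .16 10
```

```text
off [-0.02, -0.05, -13.41] rot [0.002, -0.001, -0.0] deg 0.1 | cur y ang 9.97 tcp [0.4517 0.283  0.0259] grip 0.144 t 18.3 F [-0.4 -0.7 -0.9] q1,q7 [-0.06 -0.74]
```

{"op": "drive_tool", "data": {"series": [{"offset":[0,0,-1],"delta_rot":[0,0,0],"gripper":0.05},{"offset":[0,0,-3],"delta_rot":[0,0,0],"gripper":0.05},{"offset":[0,0,-6],"delta_rot":[0,0,0],"gripper":0.05},{"offset":[0,0,-9],"delta_rot":[0,0,0],"gripper":0.05},{"offset":[0,0,-12],"delta_rot":[0,0,0],"gripper":0.05},{"offset":[0,0,-15],"delta_rot":[0,0,0],"gripper":0.05},{"offset":[0,0,-18],"delta_rot":[0,0,0],"gripper":0.05},{"offset":[0,0,-19.5],"delta_rot":[0,0,0],"gripper":0.05},{"offset":[0,0,-19.5],"delta_rot":[0,0,0],"gripper":0.05}]}}

```text
time_s: 19.2
eef_pos: [0.4519, 0.2837, 0.2236]
orientation: [0.643, 0.766, 0.003, 0.001]
force: [-0.3, 0.7, -6.3]
grip_width: 0.144
```

```bash
python3 - <<'E'
from h import *
look("side","d3.png")
E
python3 plan.py .5841 -.0068 .22 -7.6
```

```text
off [-30.84, 8.04, 0.16] rot [0.003, -0.002, 0.307] deg 17.6 | cur y ang 9.99 tcp [0.4514 0.283  0.2217] grip 0.143 t 19.25 F [ 0.4 -0.5 -7.7] q1,q7 [ 0.03 -0.6 ]
```

View pics/d3.png

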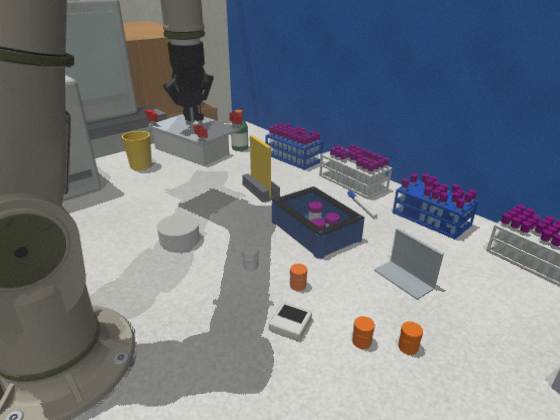

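The cover is up and level at side pixel (190,130), and three caps show in the chamber at (316,208)–(332,220). I'll carry it over.

{"op": "drive_tool", "data": {"series": [{"offset":[-3,0.8,0],"delta_rot":[0,0,0.03],"gripper":0.05},{"offset":[-6,1.6,0],"delta_rot":[0,0,0.06],"gripper":0.05},{"offset":[-9,2.4,0],"delta_rot":[0,0,0.09],"gripper":0.05},{"offset":[-12,3.2,0],"delta_rot":[0,0,0.12],"gripper":0.05},{"offset":[-15,4,0],"delta_rot":[0,0,0.15],"gripper":0.05},{"offset":[-18,4.8,0],"delta_rot":[0,0,0.18],"gripper":0.05},{"offset":[-21,5.6,0],"delta_rot":[0,0,0.21],"gripper":0.05},{"offset":[-24,6.4,0],"delta_rot":[0,0,0.24],"gripper":0.05},{"offset":[-27,7.2,0],"delta_rot":[0,0,0.27],"gripper":0.05},{"offset":[-30,7.8,0],"delta_rot":[0,0,0.3],"gripper":0.05},{"offset":[-30.84,8.04,0.16],"delta_rot":[0.003,-0.002,0.307],"gripper":0.05},{"offset":[-30.84,8.04,0.16],"delta_rot":[0.003,-0.002,0.307],"gripper":0.05}]}}

```text
time_s: 20.45
eef_pos: [0.5846, -0.0098, 0.219]
orientation: [0.754, 0.657, -0.001, -0.0]
force: [-0.1, 0.9, -7.1]
grip_width: 0.142
```

```bash
python3 - <<'E'
from fix import *
for n in ("wrist","scene"):
    c,p,d,s=look(n,f"d4{n}.png");C=cloud(c,d)
    print(s["eef_pos"])
    for z in ((.19,.215),(.055,.068)):
        try:
            P,ce=sel(C,d>0,.45,.72,-.15,.14,*z);print(n,z,rect(P),np.median(P[:,2]).round(4),ce.round())
        except Exception as e: print(e)
E
python3 plan.py .5841 -.0068 .11 -7.6
```

```text
[ 0.58455475 -0.00981694  0.21898579]
wrist (0.19, 0.215) c=(588.7,21.6) long=127.3 short=117.2 longaxis_deg=-7.6 0.2056 [282. 169.]
max() iterable argument is empty
[ 0.58413695 -0.00741969  0.21933323]
scene (0.19, 0.215) c=(585.7,-9.3) long=183.8 short=128.9 longaxis_deg=82.6 0.2057 [290. 239.]
scene (0.055, 0.068) c=(585.6,-6.4) long=189.5 short=132.6 longaxis_deg=82.3 0.0604 [292. 277.]
off [-0.09, 0.04, 10.97] rot [-0.001, -0.001, 0.001] deg 0.1 | cur y ang -7.55 tcp [ 0.5839 -0.0059  0.2197] grip 0.145 t 20.55 F [-0.   0.7 -5.9] q1,q7 [ 0.39 -0.32]
```

View pics/d4wrist.png

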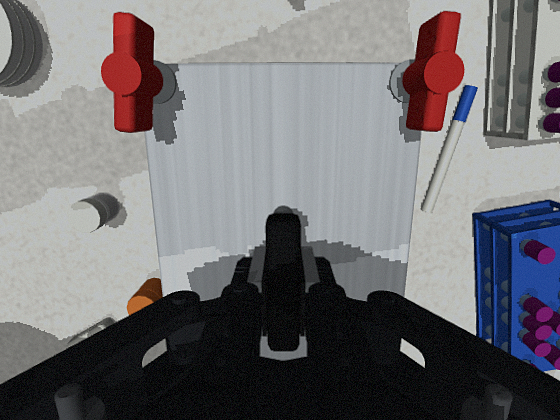

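View pics/d4scene.png

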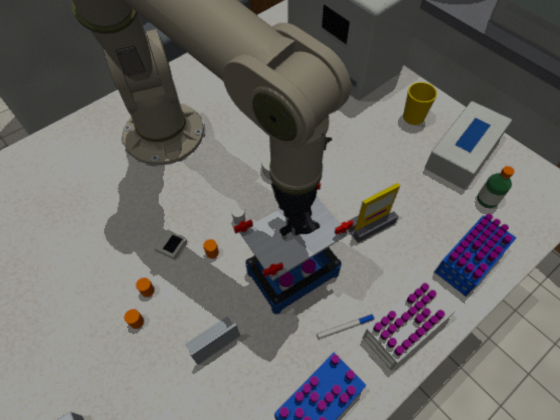

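{"op": "drive_tool", "data": {"series": [{"offset":[-0.09,0.04,3],"delta_rot":[0,0,0],"gripper":0.05},{"offset":[-0.09,0.04,6],"delta_rot":[0,0,0],"gripper":0.05},{"offset":[-0.09,0.04,9],"delta_rot":[0,0,0],"gripper":0.05},{"offset":[-0.09,0.04,10],"delta_rot":[0,0,0],"gripper":0.05},{"offset":[-0.09,0.04,10],"delta_rot":[0,0,0],"gripper":0.05},{"offset":[-0.09,0.04,10],"delta_rot":[0,0,0],"gripper":0.05},{"offset":[-0.09,0.04,10],"delta_rot":[0,0,0],"gripper":0.05}]}}

```text
time_s: 21.25
eef_pos: [0.5854, -0.0063, 0.1218]
orientation: [0.752, 0.659, 0.001, 0.001]
force: [-0.3, -0.3, -6.0]
grip_width: 0.147
```

```bash
python3 - <<'E'
from fix import *
for n in ("scene","side"):
    c,p,d,s=look(n,f"d5{n}.png");C=cloud(c,d)
    print(s["eef_pos"])
    for z in ((.098,.115),):
        try:
            P,ce=sel(C,d>0,.45,.72,-.15,.14,*z);print(n,z,rect(P),np.median(P[:,2]).round(4),ce.round())
        except Exception as e: print(e)
E
python3 plan.py .5841 -.0068 .0819 -7.6
```

```text
[ 0.58544377 -0.00627475  0.12180521]
scene (0.098, 0.115) c=(587.0,-7.8) long=183.1 short=128.1 longaxis_deg=82.7 0.1081 [291. 260.]
[ 0.58532111 -0.00647433  0.12161494]
side (0.098, 0.115) c=(584.4,-8.1) long=186.2 short=130.8 longaxis_deg=82.4 0.1109 [319. 194.]
off [-0.04, -0.1, 3.94] rot [0.002, -0.001, 0.001] deg 0.1 | cur y ang -7.55 tcp [ 0.5851 -0.0066  0.1213] grip 0.147 t 21.35 F [-0.3  0.1 -5.5] q1,q7 [ 0.38 -0.35]
```

{"op": "drive_tool", "data": {"series": [{"offset":[-0.12,-0.1,1],"delta_rot":[0.002,-0.001,0],"gripper":0.05},{"offset":[-0.12,-0.1,2],"delta_rot":[0.002,-0.001,0],"gripper":0.05},{"offset":[-0.12,-0.1,2.8],"delta_rot":[0.002,-0.001,0],"gripper":0.05},{"offset":[-0.12,-0.1,3.2],"delta_rot":[0.002,-0.001,0],"gripper":0.05},{"offset":[-0.12,-0.1,3.5],"delta_rot":[0.002,-0.001,0],"gripper":0.05},{"offset":[-0.12,-0.1,3.5],"delta_rot":[0.002,-0.001,0],"gripper":0.05}]}}

```text
time_s: 21.95
eef_pos: [0.5838, -0.0076, 0.0858]
orientation: [0.752, 0.659, -0.0, -0.0]
force: [0.2, 0.2, -6.5]
grip_width: 0.146
```

```bash
python3 plan.py .5841 -.006 .0819 -7.6
```

```text
off [0.16, 0.01, 0.39] rot [-0.001, -0.0, 0.001] deg 0.1 | cur y ang -7.55 tcp [ 0.5838 -0.0076  0.0858] grip 0.146 t 21.95 F [ 0.2  0.2 -6.5] q1,q7 [ 0.37 -0.37]
```

{"op": "drive_tool", "data": {"series": [{"offset":[0.15,0,0],"delta_rot":[0,0,0],"gripper":0.05},{"offset":[0.15,0,0.2],"delta_rot":[0,0,0],"gripper":0.05},{"offset":[0.15,0,0.4],"delta_rot":[0,0,0],"gripper":0.05},{"offset":[0.15,0,0.45],"delta_rot":[0,0,0],"gripper":0.05},{"offset":[0.15,0,0.45],"delta_rot":[0,0,0],"gripper":0.05}]}}

```text
time_s: 22.45
eef_pos: [0.5842, -0.006, 0.0819]
orientation: [0.752, 0.659, 0.0, -0.0]
force: [-2.7, 0.5, 0.8]
grip_width: 0.143
```

```bash
python3 plan.py .5841 -.006 .0819 -7.6
```

```text
off [-0.0, -0.01, 0.0] rot [0.0, -0.0, 0.001] deg 0.1 | cur y ang -7.54 tcp [ 0.5842 -0.006   0.0819] grip 0.143 t 22.45 F [-2.7  0.5  0.8] q1,q7 [ 0.37 -0.37]
```

Seated: z is 81.9 mm as predicted and the weight is off. I release and look.

{"op": "drive_tool", "data": {"series": [{"offset":[0,0,0],"delta_rot":[0,0,0],"gripper":0.4},{"offset":[0,0,0],"delta_rot":[0,0,0],"gripper":0.4},{"offset":[0,0,0],"delta_rot":[0,0,0],"gripper":0.4},{"offset":[-1,0,-4],"delta_rot":[0,0,0],"gripper":0.4},{"offset":[-3,0,-8],"delta_rot":[0,0,0],"gripper":0.4},{"offset":[-5,0,-12],"delta_rot":[0,0,0],"gripper":0.4},{"offset":[-6,0,-14],"delta_rot":[0,0,0],"gripper":0.4},{"offset":[-6,0,-14],"delta_rot":[0,0,0],"gripper":0.4},{"offset":[-6,0,-14],"delta_rot":[0,0,0],"gripper":0.4}]}}

```text
time_s: 23.35
eef_pos: [0.5765, -0.0655, 0.222]
orientation: [0.752, 0.659, 0.0, 0.0]
force: [-0.3, 1.1, -1.4]
grip_width: 0.401
```

```bash
python3 cover.py d6.png .070 .584 -.006
python3 - <<'E'
from fix import *
c,p,d,s=look("scene","d6s.png");C=cloud(c,d)
for z in ((.062,.078),):
    P,ce=sel(C,d>0,.45,.72,-.15,.14,*z);print(rect(P),np.median(P[:,2]).round(4))
E
python3 plan.py .5841 -.006 .0819 -7.6
```

```text
plate c=(584.2,-7.1) long=182.2 short=127.2 longaxis_deg=82.5 0.0686 [282. 114.]
handle c=(584.0,-7.5) long=59.4 short=13.2 longaxis_deg=82.8 0.1023 [282. 124.]
wing [204.  16.] zt 0.1024 c=(538.4,74.5) long=24.5 short=13.6 longaxis_deg=79.4
wing [359.  16.] zt 0.1024 c=(647.3,60.3) long=24.4 short=13.3 longaxis_deg=72.7
wing [349. 226.] zt 0.102 c=(627.9,-96.0) long=39.1 short=13.3 longaxis_deg=82.7
wing [217. 227.] zt 0.102 c=(519.1,-82.1) long=39.2 short=13.0 longaxis_deg=65.9
c=(585.7,-7.3) long=182.9 short=128.7 longaxis_deg=82.5 0.0683
off [5.92, 0.09, 13.88] rot [-0.002, -0.0, 0.002] deg 0.2 | cur y ang -7.48 tcp [ 0.5758 -0.0647  0.2206] grip 0.399 t 23.45 F [-0.1 -0.4 -0. ] q1,q7 [ 0.48 -0.21]
```

View pics/d6.png

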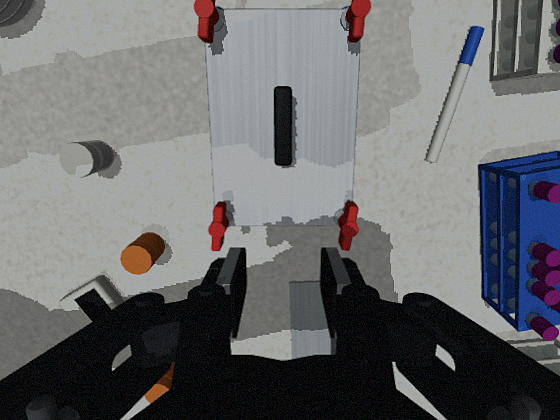

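Run:
```python
from h import *
p=cv2.imread("pics/d6.png")
cv2.imwrite("pics/d6z.png",cv2.resize(p[190:260,190:370],None,fx=4,fy=4,interpolation=cv2.INTER_CUBIC))
```

```text
(no output)
```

View pics/d6z.png

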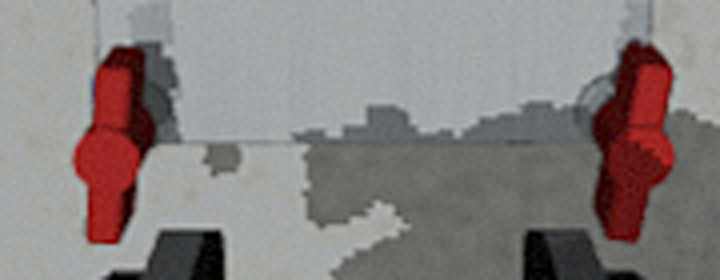

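The cover is flush (plate z 68.6 mm measured against 70 with the sensor's −1.3 mm bias, centre (584.2,−7.1), 82.5°). Wings C and D are at wrist pixels (349,226) and (217,227), a few degrees clockwise. I start with corner D (−,−).

```bash
python3 plan.py .5186 -.0821 .081 -13.2
```

```text
off [-2.48, -5.42, 13.97] rot [-0.002, -0.0, 0.1] deg 5.7 | cur y ang -7.48 tcp [ 0.5758 -0.0647  0.2206] grip 0.399 t 23.45 F [-0.1 -0.4 -0. ] q1,q7 [ 0.48 -0.21]
```

{"op": "drive_tool", "data": {"series": [{"offset":[-2.48,-5.42,4],"delta_rot":[-0.002,0,0.1],"gripper":0.4},{"offset":[-2.48,-5.42,6],"delta_rot":[-0.002,0,0.1],"gripper":0.4},{"offset":[-2.48,-5.42,9],"delta_rot":[-0.002,0,0.1],"gripper":0.4},{"offset":[-2.48,-5.42,10],"delta_rot":[-0.002,0,0.1],"gripper":0.4},{"offset":[-2.48,-5.42,10],"delta_rot":[-0.002,0,0.1],"gripper":0.4},{"offset":[-2.48,-5.42,10],"delta_rot":[-0.002,0,0.1],"gripper":0.4}]}}

```text
time_s: 24.05
eef_pos: [0.5196, -0.0814, 0.1215]
orientation: [0.783, 0.622, 0.001, -0.0]
force: [0.5, 1.1, 0.3]
grip_width: 0.398
```

```bash
python3 - <<'E'
from h import *
look("wrist","e1.png")
E
python3 plan.py .5186 -.0821 .081 -13.2
```

```text
off [-0.09, -0.13, 4.1] rot [0.002, -0.001, 0.001] deg 0.1 | cur y ang -13.16 tcp [ 0.5199 -0.0816  0.122 ] grip 0.397 t 24.1 F [ 0.5 -0.6  0.4] q1,q7 [ 0.54 -0.27]
```

View pics/e1.png

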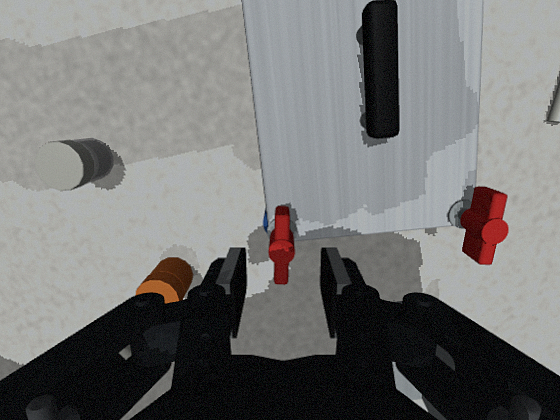

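The wing is centred between the pads (282,250), so I descend and grip.

{"op": "drive_tool", "data": {"series": [{"offset":[-0.09,-0.13,2],"delta_rot":[0,0,0],"gripper":0.35},{"offset":[-0.09,-0.13,3.5],"delta_rot":[0,0,0],"gripper":0.35},{"offset":[-0.09,-0.13,4.1],"delta_rot":[0,0,0],"gripper":0.35},{"offset":[-0.09,-0.13,4.1],"delta_rot":[0,0,0],"gripper":0.35},{"offset":[-0.09,-0.13,4.1],"delta_rot":[0,0,0],"gripper":0.2},{"offset":[-0.09,-0.13,4.1],"delta_rot":[0,0,0],"gripper":0.1},{"offset":[-0.09,-0.13,4.1],"delta_rot":[0,0,0],"gripper":0.03},{"offset":[-0.09,-0.13,4.1],"delta_rot":[0,0,0],"gripper":0.03},{"offset":[-0.09,-0.13,4.1],"delta_rot":[0,0,0],"gripper":0.03},{"offset":[-0.09,-0.13,4.1],"delta_rot":[0,0,0],"gripper":0.03}], "force": 30}}

```text
time_s: 25.1
eef_pos: [0.5191, -0.0821, 0.0821]
orientation: [0.783, 0.621, 0.001, 0.001]
force: [-3.1, 0.4, 6.9]
grip_width: 0.086
```

```bash
python3 plan.py .5186 -.0821 .081 -52.5
```

```text
off [-0.01, -0.05, 0.11] rot [0.003, -0.002, 0.687] deg 39.3 | cur y ang -13.16 tcp [ 0.5191 -0.0821  0.0821] grip 0.086 t 25.1 F [-3.1  0.4  6.9] q1,q7 [ 0.53 -0.29]
```

{"op": "drive_tool", "data": {"series": [{"offset":[0,-0.02,0],"delta_rot":[0,0,0.12],"gripper":0.03},{"offset":[0,-0.02,0],"delta_rot":[0,0,0.24],"gripper":0.03},{"offset":[0,-0.02,0],"delta_rot":[0,0,0.36],"gripper":0.03},{"offset":[0,-0.02,0],"delta_rot":[0,0,0.48],"gripper":0.03},{"offset":[0,-0.02,0],"delta_rot":[0,0,0.6],"gripper":0.03},{"offset":[0,-0.02,0],"delta_rot":[0,0,0.69],"gripper":0.03},{"offset":[0,-0.02,0],"delta_rot":[0,0,0.69],"gripper":0.03},{"offset":[0,-0.02,0],"delta_rot":[0,0,0.69],"gripper":0.03}]}}

```text
time_s: 25.9
eef_pos: [0.5189, -0.082, 0.0821]
orientation: [0.947, 0.321, 0.002, 0.0]
force: [0.4, -0.3, -2.1]
grip_width: 0.08
```

```bash
python3 plan.py .5186 -.0821 .081 -52.5; python3 -c "
from h import *
print(read_state()['torque'])"
```

```text
off [-0.03, -0.01, 0.11] rot [0.002, -0.003, -0.001] deg 0.2 | cur y ang -52.53 tcp [ 0.5189 -0.082   0.0821] grip 0.08 t 25.9 F [ 0.4 -0.3 -2.1] q1,q7 [ 0.43 -0.94]
[ 0.01748071 -0.06000936  0.00599517]
```

{"op": "drive_tool", "data": {"series": [{"offset":[0,0,0],"delta_rot":[0,0,0],"gripper":0.4},{"offset":[0,0,0],"delta_rot":[0,0,0],"gripper":0.4},{"offset":[0,0,0],"delta_rot":[0,0,0],"gripper":0.4},{"offset":[0,0,-4],"delta_rot":[0,0,0],"gripper":0.4},{"offset":[0,0,-8],"delta_rot":[0,0,0],"gripper":0.4},{"offset":[0,0,-10],"delta_rot":[0,0,-0.14],"gripper":0.4},{"offset":[0,0,-10],"delta_rot":[0,0,-0.28],"gripper":0.4},{"offset":[0,0,-10],"delta_rot":[0,0,-0.42],"gripper":0.4},{"offset":[0,0,-10],"delta_rot":[0,0,-0.56],"gripper":0.4},{"offset":[0,0,-10],"delta_rot":[0,0,-0.69],"gripper":0.4},{"offset":[0,0,-10],"delta_rot":[0,0,-0.69],"gripper":0.4}]}}

```text
time_s: 27.0
eef_pos: [0.5186, -0.0821, 0.1822]
orientation: [0.782, 0.623, 0.001, 0.001]
force: [0.1, -0.1, -0.3]
grip_width: 0.401
```

```bash
cat > wing.py <<'E'
from fix import *
import sys
# detect wing tops; report centre of boss & wing axis angle rel to cover long axis (clockwise positive)
c,p,d,s=look("wrist",sys.argv[1]);C=cloud(c,d)
L=float(sys.argv[2]) if len(sys.argv)>2 else 82.5
hsv=cv2.cvtColor(p,cv2.COLOR_RGB2HSV);H,S,V=[hsv[...,i].astype(int) for i in range(3)]
m=((H<6)|(H>172))&(S>140)&(V>40)&(d>0)
for ce,st,mm in blobs(m,60):
    zt=np.percentile(C[mm][:,2],92)
    if not .09<zt<.115: continue
    k=mm&(C[...,2]>zt-.0045)
    uv=np.argwhere(k)[:,::-1];Q=onplane(c,uv,.102)[:,:2]*1000
    mu,ev=cv2.PCACompute(Q.astype(np.float32),mean=None)
    a=np.degrees(np.arctan2(ev[0,1],ev[0,0]));t=(L-a+90)%180-90
    print("wing px",ce.round(),"c",mu.round(1)[0],"turn deg",t.round(1),"n",len(Q), "cut" if st[0]==0 or st[1]==0 or st[0]+st[2]>=560 else "", "len",np.ptp((Q-mu)@ev[0]).round(1))
P,ce=sel(C,(d>0)&(S<100),.45,.72,-.14,.13,.064,.076);print("plate",rect(P),np.median(P[:,2]).round(4))
E
python3 wing.py e2.png; python3 plan.py .650 .0679 .180 -13.2
```

```text
wing px [436. 197.] c [627.1 -95.3] turn deg 8.3 n 751  len 38.5
wing px [283. 212.] c [519.  -81.1] turn deg 44.9 n 710  len 39.4
plate c=(582.4,-21.8) long=153.3 short=127.5 longaxis_deg=82.5 0.0686
off [17.6, 9.39, 0.26] rot [0.003, -0.001, 0.001] deg 0.2 | cur y ang -13.15 tcp [ 0.5185 -0.0822  0.1821] grip 0.399 t 27.05 F [-1.1  0.3  0.6] q1,q7 [ 0.52 -0.23]
```

View pics/e2.png

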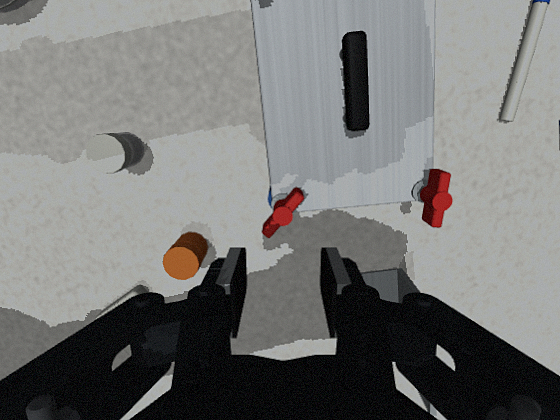

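D is now at 44.9° (pixel (283,212)). On to the diagonal corner B.

{"op": "drive_tool", "data": {"series": [{"offset":[17.6,9.39,0],"delta_rot":[0,0,0],"gripper":0.4},{"offset":[17.6,9.39,0],"delta_rot":[0,0,0],"gripper":0.4},{"offset":[17.6,9.39,0],"delta_rot":[0,0,0],"gripper":0.4},{"offset":[17.6,9.39,0],"delta_rot":[0,0,0],"gripper":0.4},{"offset":[17.6,9.39,0],"delta_rot":[0,0,0],"gripper":0.4},{"offset":[17.6,9.39,4],"delta_rot":[0,0,0],"gripper":0.4},{"offset":[17.6,9.39,6],"delta_rot":[0,0,0],"gripper":0.4},{"offset":[17.6,9.39,6],"delta_rot":[0,0,0],"gripper":0.4},{"offset":[17.6,9.39,6],"delta_rot":[0,0,0],"gripper":0.4},{"offset":[17.6,9.39,6],"delta_rot":[0,0,0],"gripper":0.4}]}}

```text
time_s: 28.05
eef_pos: [0.6512, 0.068, 0.1247]
orientation: [0.784, 0.621, 0.003, 0.002]
force: [-0.1, 0.5, 0.1]
grip_width: 0.399
```

```bash
python3 wing.py e3.png; python3 plan.py .650 .0679 .081 -13.2
```

```text
wing px [280. 241.] c [650.2  70. ] turn deg 3.7 n 1160  len 39.5
wing px [ 86. 259.] c [542.2  83.8] turn deg 7.8 n 1256  len 40.1
plate c=(589.0,31.0) long=127.5 short=107.2 longaxis_deg=-8.2 0.0686
off [-0.05, -0.15, 4.38] rot [0.006, -0.002, -0.0] deg 0.4 | cur y ang -13.21 tcp [0.6513 0.068  0.1248] grip 0.399 t 28.1 F [-0.4  0.5  0.5] q1,q7 [ 0.2  -0.57]
```

View pics/e3.png

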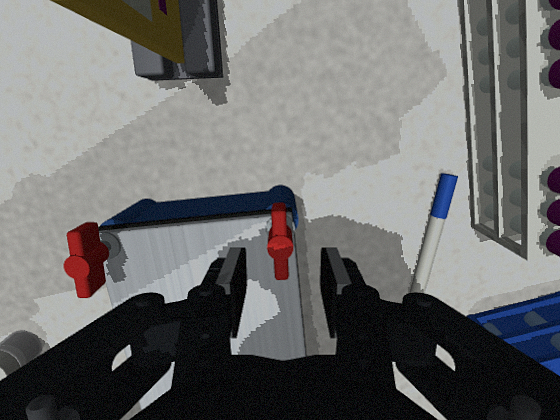

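{"op": "drive_tool", "data": {"series": [{"offset":[0,-0.14,2],"delta_rot":[0.006,-0.002,0],"gripper":0.35},{"offset":[0,-0.14,3.5],"delta_rot":[0.006,-0.002,0],"gripper":0.35},{"offset":[0,-0.14,4.3],"delta_rot":[0.006,-0.002,0],"gripper":0.35},{"offset":[0,-0.14,4.3],"delta_rot":[0.006,-0.002,0],"gripper":0.35},{"offset":[0,-0.14,4.3],"delta_rot":[0.006,-0.002,0],"gripper":0.2},{"offset":[0,-0.14,4.3],"delta_rot":[0.006,-0.002,0],"gripper":0.1},{"offset":[0,-0.14,4.3],"delta_rot":[0.006,-0.002,0],"gripper":0.03},{"offset":[0,-0.14,4.3],"delta_rot":[0.006,-0.002,0],"gripper":0.03},{"offset":[0,-0.14,4.3],"delta_rot":[0.006,-0.002,0],"gripper":0.03},{"offset":[0,-0.14,4.3],"delta_rot":[0.006,-0.002,0],"gripper":0.03}]}}

```text
time_s: 29.1
eef_pos: [0.6504, 0.0684, 0.0823]
orientation: [0.784, 0.621, 0.0, 0.0]
force: [-0.2, -0.4, 2.4]
grip_width: 0.083
```

```bash
python3 plan.py .650 .0684 .081 -52.5
```

```text
off [-0.01, -0.04, 0.13] rot [0.001, -0.001, 0.686] deg 39.3 | cur y ang -13.21 tcp [0.6504 0.0684 0.0823] grip 0.083 t 29.1 F [-0.2 -0.4  2.4] q1,q7 [ 0.19 -0.59]
```

{"op": "drive_tool", "data": {"series": [{"offset":[0,-0.02,0],"delta_rot":[0,0,0.12],"gripper":0.03},{"offset":[0,-0.02,0],"delta_rot":[0,0,0.24],"gripper":0.03},{"offset":[0,-0.02,0],"delta_rot":[0,0,0.36],"gripper":0.03},{"offset":[0,-0.02,0],"delta_rot":[0,0,0.48],"gripper":0.03},{"offset":[0,-0.02,0],"delta_rot":[0,0,0.6],"gripper":0.03},{"offset":[0,-0.02,0],"delta_rot":[0,0,0.69],"gripper":0.03},{"offset":[0,-0.02,0],"delta_rot":[0,0,0.69],"gripper":0.03},{"offset":[0,-0.02,0],"delta_rot":[0,0,0.69],"gripper":0.03}]}}

```text
time_s: 29.9
eef_pos: [0.6504, 0.0684, 0.0823]
orientation: [0.947, 0.321, 0.001, 0.0]
force: [1.2, 0.7, -1.1]
grip_width: 0.082
```

{"op": "drive_tool", "data": {"series": [{"offset":[0,0,0],"delta_rot":[0,0,0],"gripper":0.4},{"offset":[0,0,0],"delta_rot":[0,0,0],"gripper":0.4},{"offset":[0,0,0],"delta_rot":[0,0,0],"gripper":0.4},{"offset":[0,0,-4],"delta_rot":[0,0,0],"gripper":0.4},{"offset":[0,0,-8],"delta_rot":[0,0,0],"gripper":0.4},{"offset":[0,0,-10],"delta_rot":[0,0,-0.14],"gripper":0.4},{"offset":[0,0,-10],"delta_rot":[0,0,-0.28],"gripper":0.4},{"offset":[0,0,-10],"delta_rot":[0,0,-0.42],"gripper":0.4},{"offset":[0,0,-10],"delta_rot":[0,0,-0.56],"gripper":0.4},{"offset":[0,0,-10],"delta_rot":[0,0,-0.69],"gripper":0.4},{"offset":[0,0,-10],"delta_rot":[0,0,-0.69],"gripper":0.4}]}}

```text
time_s: 31.0
eef_pos: [0.6502, 0.0683, 0.1822]
orientation: [0.782, 0.623, 0.001, 0.0]
force: [-0.2, -0.1, 1.1]
grip_width: 0.402
```

```bash
python3 wing.py e4.png; python3 plan.py .540 .0826 .180 -13.2
```

```text
wing px [283. 212.] c [650.4  69.3] turn deg 44.6 n 701  len 39.4
wing px [132. 225.] c [541.6  83.6] turn deg 7.4 n 698  len 39.6
plate c=(585.7,7.4) long=155.7 short=127.6 longaxis_deg=82.2 0.0685
off [-1.14, -11.06, 0.21] rot [0.001, -0.001, 0.0] deg 0.1 | cur y ang -13.2 tcp [0.6502 0.0684 0.1822] grip 0.4 t 31.05 F [ 0.6 -0.1 -0.1] q1,q7 [ 0.18 -0.55]
```

B is at 44.6°. Next is A.

{"op": "drive_tool", "data": {"series": [{"offset":[-1.1,-11.0,0],"delta_rot":[0,0,0],"gripper":0.4},{"offset":[-1.1,-11.0,0],"delta_rot":[0,0,0],"gripper":0.4},{"offset":[-1.1,-11.0,0],"delta_rot":[0,0,0],"gripper":0.4},{"offset":[-1.1,-11.0,3],"delta_rot":[0,0,0],"gripper":0.4},{"offset":[-1.1,-11.0,6],"delta_rot":[0,0,0],"gripper":0.4},{"offset":[-1.1,-11.0,6],"delta_rot":[0,0,0],"gripper":0.4},{"offset":[-1.1,-11.0,6],"delta_rot":[0,0,0],"gripper":0.4},{"offset":[-1.1,-11.0,6],"delta_rot":[0,0,0],"gripper":0.4}]}}

```text
time_s: 31.85
eef_pos: [0.5419, 0.0832, 0.1238]
orientation: [0.784, 0.621, 0.002, 0.001]
force: [-0.2, 0.3, 0.5]
grip_width: 0.402
```

```bash
python3 wing.py e5.png; python3 plan.py .5405 .0827 .081 -13.2
```

```text
wing px [480. 223.] c [648.1  69.6] turn deg 45.1 n 1398  len 38.8
wing px [279. 243.] c [540.3  84.4] turn deg 6.9 n 1154  len 39.4
plate c=(589.2,32.0) long=127.5 short=105.1 longaxis_deg=-6.9 0.0686
off [-0.08, -0.14, 4.29] rot [0.004, -0.002, -0.001] deg 0.2 | cur y ang -13.25 tcp [0.5419 0.0832 0.1239] grip 0.399 t 31.9 F [-0.2 -0.4 -0.5] q1,q7 [ 0.24 -0.6 ]
```

View pics/e5.png

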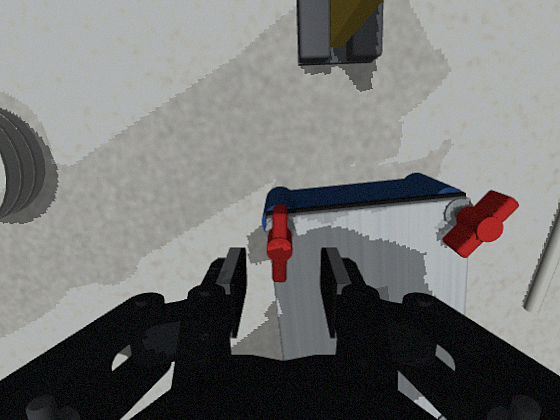

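{"op": "drive_tool", "data": {"series": [{"offset":[-0.03,-0.14,2],"delta_rot":[0.004,-0.002,0],"gripper":0.35},{"offset":[-0.03,-0.14,3.5],"delta_rot":[0.004,-0.002,0],"gripper":0.35},{"offset":[-0.03,-0.14,4.2],"delta_rot":[0.004,-0.002,0],"gripper":0.35},{"offset":[-0.03,-0.14,4.2],"delta_rot":[0.004,-0.002,0],"gripper":0.35},{"offset":[-0.03,-0.14,4.2],"delta_rot":[0.004,-0.002,0],"gripper":0.2},{"offset":[-0.03,-0.14,4.2],"delta_rot":[0.004,-0.002,0],"gripper":0.1},{"offset":[-0.03,-0.14,4.2],"delta_rot":[0.004,-0.002,0],"gripper":0.03},{"offset":[-0.03,-0.14,4.2],"delta_rot":[0.004,-0.002,0],"gripper":0.03},{"offset":[-0.03,-0.14,4.2],"delta_rot":[0.004,-0.002,0],"gripper":0.03},{"offset":[-0.03,-0.14,4.2],"delta_rot":[0.004,-0.002,0],"gripper":0.03}]}}

```text
time_s: 32.9
eef_pos: [0.5409, 0.0835, 0.0826]
orientation: [0.784, 0.621, 0.0, 0.0]
force: [-3.7, 0.2, 5.2]
grip_width: 0.086
```

```bash
python3 plan.py .5405 .083 .081 -52.5
```

```text
off [-0.06, -0.03, 0.16] rot [0.0, -0.0, 0.685] deg 39.3 | cur y ang -13.24 tcp [0.5409 0.0835 0.0826] grip 0.086 t 32.9 F [-3.7  0.2  5.2] q1,q7 [ 0.22 -0.62]
```

{"op": "drive_tool", "data": {"series": [{"offset":[-0.03,-0.03,0],"delta_rot":[0,0,0.12],"gripper":0.03},{"offset":[-0.03,-0.03,0],"delta_rot":[0,0,0.24],"gripper":0.03},{"offset":[-0.03,-0.03,0],"delta_rot":[0,0,0.36],"gripper":0.03},{"offset":[-0.03,-0.03,0],"delta_rot":[0,0,0.48],"gripper":0.03},{"offset":[-0.03,-0.03,0],"delta_rot":[0,0,0.6],"gripper":0.03},{"offset":[-0.03,-0.03,0],"delta_rot":[0,0,0.69],"gripper":0.03},{"offset":[-0.03,-0.03,0],"delta_rot":[0,0,0.69],"gripper":0.03},{"offset":[-0.03,-0.03,0],"delta_rot":[0,0,0.69],"gripper":0.03}]}}

```text
time_s: 33.7
eef_pos: [0.5408, 0.0829, 0.0826]
orientation: [0.947, 0.32, 0.0, 0.0]
force: [1.7, -0.2, -0.7]
grip_width: 0.087
```

{"op": "drive_tool", "data": {"series": [{"offset":[0,0,0],"delta_rot":[0,0,0],"gripper":0.4},{"offset":[0,0,0],"delta_rot":[0,0,0],"gripper":0.4},{"offset":[0,0,0],"delta_rot":[0,0,0],"gripper":0.4},{"offset":[0,0,-4],"delta_rot":[0,0,0],"gripper":0.4},{"offset":[0,0,-8],"delta_rot":[0,0,0],"gripper":0.4},{"offset":[0,0,-10],"delta_rot":[0,0,-0.14],"gripper":0.4},{"offset":[0,0,-10],"delta_rot":[0,0,-0.28],"gripper":0.4},{"offset":[0,0,-10],"delta_rot":[0,0,-0.42],"gripper":0.4},{"offset":[0,0,-10],"delta_rot":[0,0,-0.56],"gripper":0.4},{"offset":[0,0,-10],"delta_rot":[0,0,-0.69],"gripper":0.4},{"offset":[0,0,-10],"delta_rot":[0,0,-0.69],"gripper":0.4}]}}

```text
time_s: 34.8
eef_pos: [0.5406, 0.083, 0.1826]
orientation: [0.782, 0.623, 0.0, 0.0]
force: [-1.1, 0.1, -0.2]
grip_width: 0.401
```

```bash
python3 wing.py e6.png; python3 plan.py .6282 -.0964 .180 -13.2
```

```text
wing px [436. 198.] c [648.5  69.1] turn deg 45.5 n 773  len 38.5
wing px [282. 212.] c [540.4  83.4] turn deg 45.1 n 697  len 39.5
wing px [426. 403.] c [ 621.8 -107.2] turn deg -22.8 n 85  len 14.9
plate c=(585.7,6.7) long=154.8 short=128.0 longaxis_deg=82.7 0.0685
off [-15.45, 12.63, 0.27] rot [0.001, 0.0, -0.001] deg 0.1 | cur y ang -13.25 tcp [0.5407 0.083  0.1826] grip 0.401 t 34.85 F [ 0.6 -0.1 -1. ] q1,q7 [ 0.22 -0.56]
```

A is at 45.1°. Next is C.

{"op": "drive_tool", "data": {"series": [{"offset":[-15.45,12.6,0],"delta_rot":[0,0,0],"gripper":0.4},{"offset":[-15.45,12.6,0],"delta_rot":[0,0,0],"gripper":0.4},{"offset":[-15.45,12.6,0],"delta_rot":[0,0,0],"gripper":0.4},{"offset":[-15.45,12.6,0],"delta_rot":[0,0,0],"gripper":0.4},{"offset":[-15.45,12.6,0],"delta_rot":[0,0,0],"gripper":0.4},{"offset":[-15.45,12.6,3],"delta_rot":[0,0,0],"gripper":0.4},{"offset":[-15.45,12.6,6],"delta_rot":[0,0,0],"gripper":0.4},{"offset":[-15.45,12.6,6],"delta_rot":[0,0,0],"gripper":0.4},{"offset":[-15.45,12.6,6],"delta_rot":[0,0,0],"gripper":0.4},{"offset":[-15.45,12.6,6],"delta_rot":[0,0,0],"gripper":0.4}]}}

```text
time_s: 35.85
eef_pos: [0.629, -0.0961, 0.1248]
orientation: [0.784, 0.62, 0.001, 0.001]
force: [-0.2, -0.2, 0.4]
grip_width: 0.398
```

```bash
python3 wing.py e7.png; python3 plan.py .6282 -.0962 .081 -13.2
```

```text
wing px [282. 242.] c [629.  -94.8] turn deg 8.7 n 1156  len 39.2
wing px [ 88. 260.] c [521.  -81.3] turn deg 46.0 n 1137  len 41.0
plate c=(581.9,-23.6) long=150.3 short=128.3 longaxis_deg=82.9 0.0686
off [-0.02, -0.11, 4.39] rot [0.004, -0.0, -0.001] deg 0.2 | cur y ang -13.28 tcp [ 0.6291 -0.0962  0.1249] grip 0.402 t 35.9 F [ 0.2 -1.5  0.3] q1,q7 [ 0.39 -0.28]
```

View pics/e7.png

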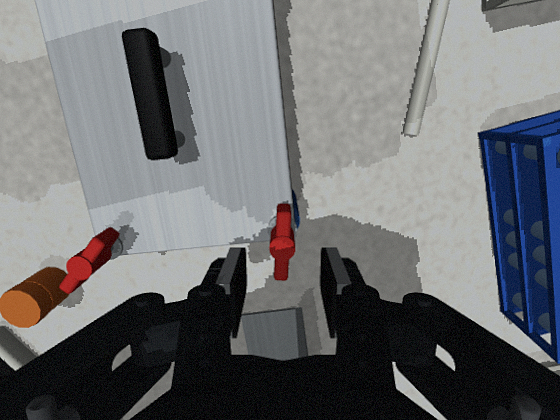

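{"op": "drive_tool", "data": {"series": [{"offset":[0,-0.05,2],"delta_rot":[0.004,0,0],"gripper":0.35},{"offset":[0,-0.05,3.5],"delta_rot":[0.004,0,0],"gripper":0.35},{"offset":[0,-0.05,4.3],"delta_rot":[0.004,0,0],"gripper":0.35},{"offset":[0,-0.05,4.3],"delta_rot":[0.004,0,0],"gripper":0.35},{"offset":[0,-0.05,4.3],"delta_rot":[0.004,0,0],"gripper":0.2},{"offset":[0,-0.05,4.3],"delta_rot":[0.004,0,0],"gripper":0.1},{"offset":[0,-0.05,4.3],"delta_rot":[0.004,0,0],"gripper":0.03},{"offset":[0,-0.05,4.3],"delta_rot":[0.004,0,0],"gripper":0.03},{"offset":[0,-0.05,4.3],"delta_rot":[0.004,0,0],"gripper":0.03},{"offset":[0,-0.05,4.3],"delta_rot":[0.004,0,0],"gripper":0.03}]}}

```text
time_s: 36.9
eef_pos: [0.6292, -0.096, 0.0827]
orientation: [0.784, 0.621, 0.0, 0.0]
force: [-1.6, 0.6, 6.4]
grip_width: 0.084
```

```bash
python3 plan.py .6284 -.0962 .081 -52.5
```

```text
off [-0.04, -0.07, 0.17] rot [0.001, -0.001, 0.685] deg 39.2 | cur y ang -13.28 tcp [ 0.6292 -0.096   0.0827] grip 0.084 t 36.9 F [-1.6  0.6  6.4] q1,q7 [ 0.39 -0.29]
```

{"op": "drive_tool", "data": {"series": [{"offset":[-0.02,-0.05,0],"delta_rot":[0,0,0.12],"gripper":0.03},{"offset":[-0.02,-0.05,0],"delta_rot":[0,0,0.24],"gripper":0.03},{"offset":[-0.02,-0.05,0],"delta_rot":[0,0,0.36],"gripper":0.03},{"offset":[-0.02,-0.05,0],"delta_rot":[0,0,0.48],"gripper":0.03},{"offset":[-0.02,-0.05,0],"delta_rot":[0,0,0.6],"gripper":0.03},{"offset":[-0.02,-0.05,0],"delta_rot":[0,0,0.69],"gripper":0.03},{"offset":[-0.02,-0.05,0],"delta_rot":[0,0,0.69],"gripper":0.03},{"offset":[-0.02,-0.05,0],"delta_rot":[0,0,0.69],"gripper":0.03}]}}

```text
time_s: 37.7
eef_pos: [0.6291, -0.0964, 0.0828]
orientation: [0.947, 0.32, 0.001, 0.001]
force: [2.7, -1.7, -0.4]
grip_width: 0.085
```

{"op": "drive_tool", "data": {"series": [{"offset":[0,0,0],"delta_rot":[0,0,0],"gripper":0.4},{"offset":[0,0,0],"delta_rot":[0,0,0],"gripper":0.4},{"offset":[0,0,0],"delta_rot":[0,0,0],"gripper":0.4},{"offset":[0,0,-4],"delta_rot":[0,0,0],"gripper":0.4},{"offset":[0,0,-8],"delta_rot":[0,0,0],"gripper":0.4},{"offset":[0,0,-10],"delta_rot":[0,0,0],"gripper":0.4},{"offset":[0,0,-10],"delta_rot":[0,0,0],"gripper":0.4}]}}

```text
time_s: 38.4
eef_pos: [0.6308, -0.0963, 0.1871]
orientation: [0.947, 0.32, 0.004, 0.002]
force: [0.2, -0.7, 0.4]
grip_width: 0.4
```

```bash
python3 wing.py e8.png; python3 plan.py .519 -.0819 .180 -52.5
```

```text
wing px [100.  41.] c [650.7  65.9] turn deg 44.7 n 1055  len 39.0
wing px [ 12. 164.] c [540.6  76.1] turn deg 52.4 n 524 cut len 39.2
wing px [281. 213.] c [629.8 -95.9] turn deg 46.1 n 646  len 38.5
wing px [182. 291.] c [533.3 -72.9] turn deg 69.1 n 123  len 12.9
plate c=(583.9,-7.2) long=182.6 short=129.2 longaxis_deg=82.4 0.0686
off [-7.93, -7.87, 0.4] rot [0.004, -0.004, -0.003] deg 0.3 | cur y ang -52.65 tcp [ 0.6297 -0.0964  0.1846] grip 0.4 t 38.45 F [ 0.9  0.3 -1.3] q1,q7 [ 0.3 -0.9]
```

View pics/e8.png

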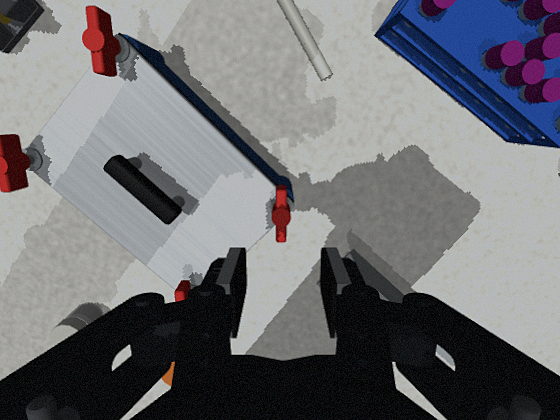

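All four are at half (44.9, 44.6, 45.1, 46°). Round 2 starts at D.

{"op": "drive_tool", "data": {"series": [{"offset":[-7.9,-7.85,0.4],"delta_rot":[0.004,-0.004,0],"gripper":0.4},{"offset":[-7.9,-7.85,0.4],"delta_rot":[0.004,-0.004,0],"gripper":0.4},{"offset":[-7.9,-7.85,0.4],"delta_rot":[0.004,-0.004,0],"gripper":0.4},{"offset":[-7.9,-7.85,0.4],"delta_rot":[0.004,-0.004,0],"gripper":0.4},{"offset":[-7.9,-7.85,3],"delta_rot":[0.004,-0.004,0],"gripper":0.4},{"offset":[-7.9,-7.85,6],"delta_rot":[0.004,-0.004,0],"gripper":0.4},{"offset":[-7.9,-7.85,6],"delta_rot":[0.004,-0.004,0],"gripper":0.4},{"offset":[-7.9,-7.85,6],"delta_rot":[0.004,-0.004,0],"gripper":0.4},{"offset":[-7.9,-7.85,6],"delta_rot":[0.004,-0.004,0],"gripper":0.4}]}}

```text
time_s: 39.35
eef_pos: [0.521, -0.082, 0.1253]
orientation: [0.947, 0.32, 0.001, 0.0]
force: [-0.4, -0.3, -0.2]
grip_width: 0.396
```

```bash
python3 wing.py e9.png; python3 plan.py .519 -.0819 .081 -52.5
```

```text
wing px [37. 27.] c [536.   76.4] turn deg 39.2 n 1384 cut len 25.6
wing px [437.  96.] c [627.5 -95.8] turn deg 45.4 n 1734  len 38.5
wing px [281. 245.] c [519.9 -81.4] turn deg 45.5 n 1148  len 39.3
plate c=(583.9,-7.7) long=182.3 short=127.7 longaxis_deg=82.6 0.0687
off [-0.16, -0.13, 4.45] rot [0.002, -0.001, -0.002] deg 0.2 | cur y ang -52.64 tcp [ 0.521  -0.082   0.1255] grip 0.394 t 39.4 F [0.2 0.1 0.5] q1,q7 [ 0.35 -0.89]
```

View pics/e9.png

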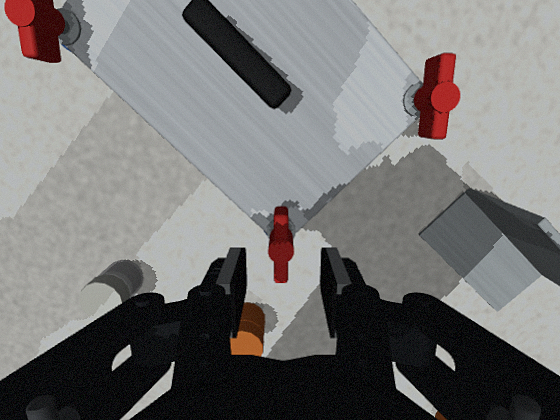

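{"op": "drive_tool", "data": {"series": [{"offset":[-0.12,-0.12,2],"delta_rot":[0,0,0],"gripper":0.35},{"offset":[-0.12,-0.12,3.5],"delta_rot":[0,0,0],"gripper":0.35},{"offset":[-0.12,-0.12,4.3],"delta_rot":[0,0,0],"gripper":0.35},{"offset":[-0.12,-0.12,4.3],"delta_rot":[0,0,0],"gripper":0.35},{"offset":[-0.12,-0.12,4.3],"delta_rot":[0,0,0],"gripper":0.2},{"offset":[-0.12,-0.12,4.3],"delta_rot":[0,0,0],"gripper":0.1},{"offset":[-0.12,-0.12,4.3],"delta_rot":[0,0,0],"gripper":0.03},{"offset":[-0.12,-0.12,4.3],"delta_rot":[0,0,0],"gripper":0.03},{"offset":[-0.12,-0.12,4.3],"delta_rot":[0,0,0],"gripper":0.03},{"offset":[-0.12,-0.12,4.3],"delta_rot":[0,0,0],"gripper":0.03}]}}

```text
time_s: 40.4
eef_pos: [0.5201, -0.0817, 0.0836]
orientation: [0.947, 0.32, 0.002, 0.001]
force: [-1.1, 1.0, 6.1]
grip_width: 0.09
```

{"op": "drive_tool", "data": {"series": [{"offset":[0,0,0],"delta_rot":[0,0,0.12],"gripper":0.03},{"offset":[0,0,0],"delta_rot":[0,0,0.24],"gripper":0.03},{"offset":[0,0,0],"delta_rot":[0,0,0.36],"gripper":0.03},{"offset":[0,0,0],"delta_rot":[0,0,0.48],"gripper":0.03},{"offset":[0,0,0],"delta_rot":[0,0,0.6],"gripper":0.03},{"offset":[0,0,0],"delta_rot":[0,0,0.7],"gripper":0.03},{"offset":[0,0,0],"delta_rot":[0,0,0.77],"gripper":0.03},{"offset":[0,0,0],"delta_rot":[0,0,0.82],"gripper":0.03},{"offset":[0,0,0],"delta_rot":[0,0,0.82],"gripper":0.03},{"offset":[0,0,0],"delta_rot":[0,0,0.82],"gripper":0.03}]}}

```text
time_s: 41.4
eef_pos: [0.5198, -0.0816, 0.0836]
orientation: [0.997, -0.083, 0.002, 0.0]
force: [-2.7, 1.5, 2.2]
grip_width: 0.085
```

```bash
python3 plan.py .519 -.0819 .081 -97.5; python3 -c "
from h import *
print(read_state()['torque'])"
```

```text
off [-0.07, 0.04, 0.26] rot [0.0, -0.003, -0.035] deg 2.0 | cur y ang -99.52 tcp [ 0.5198 -0.0816  0.0836] grip 0.085 t 41.4 F [-2.7  1.5  2.2] q1,q7 [ 0.23 -1.69]
[0.10217383 0.71067043 0.13240895]
```

{"op": "drive_tool", "data": {"series": [{"offset":[0,0,0],"delta_rot":[0,0,0],"gripper":0.4},{"offset":[0,0,0],"delta_rot":[0,0,0],"gripper":0.4},{"offset":[0,0,0],"delta_rot":[0,0,0],"gripper":0.4},{"offset":[0,0,-4],"delta_rot":[0,0,0],"gripper":0.4},{"offset":[0,0,-8],"delta_rot":[0,0,0],"gripper":0.4},{"offset":[0,0,-10],"delta_rot":[0,0,-0.14],"gripper":0.4},{"offset":[0,0,-10],"delta_rot":[0,0,-0.28],"gripper":0.4},{"offset":[0,0,-10],"delta_rot":[0,0,-0.42],"gripper":0.4},{"offset":[0,0,-10],"delta_rot":[0,0,-0.56],"gripper":0.4},{"offset":[0,0,-10],"delta_rot":[0,0,-0.7],"gripper":0.4},{"offset":[0,0,-10],"delta_rot":[0,0,-0.82],"gripper":0.4},{"offset":[0,0,-10],"delta_rot":[0,0,-0.82],"gripper":0.4}]}}

```text
time_s: 42.6
eef_pos: [0.5195, -0.0816, 0.1836]
orientation: [0.947, 0.322, 0.002, 0.001]
force: [-0.1, 0.1, 0.3]
grip_width: 0.401
```

```bash
python3 wing.py f1.png; python3 plan.py .6502 .0684 .180 -52.5
```

```text
wing px [103.  32.] c [544.1  80.3] turn deg 46.7 n 1013 cut len 35.7
wing px [401. 103.] c [626.6 -98.1] turn deg 47.5 n 903  len 38.5
wing px [281. 213.] c [519.2 -80.7] turn deg -88.6 n 681  len 39.3
plate c=(585.9,-8.3) long=182.5 short=127.6 longaxis_deg=80.8 0.0686
off [19.48, -4.01, 0.4] rot [0.003, -0.002, -0.003] deg 0.3 | cur y ang -52.69 tcp [ 0.5196 -0.0816  0.1836] grip 0.406 t 42.65 F [-0.   0.4  0.2] q1,q7 [ 0.31 -0.87]
```

The cover crept about 1.7° when D hit its stop (plate now 80.8°). I'll use less over-travel and re-measure before B.

{"op": "drive_tool", "data": {"series": [{"offset":[19.8,-3.7,0],"delta_rot":[0,0,0],"gripper":0.4},{"offset":[19.8,-3.7,0],"delta_rot":[0,0,0],"gripper":0.4},{"offset":[19.8,-3.7,0],"delta_rot":[0,0,0],"gripper":0.4},{"offset":[19.8,-3.7,0],"delta_rot":[0,0,0],"gripper":0.4},{"offset":[19.8,-3.7,0],"delta_rot":[0,0,0],"gripper":0.4},{"offset":[19.8,-3.7,0],"delta_rot":[0,0,0],"gripper":0.4},{"offset":[19.8,-3.7,0],"delta_rot":[0,0,0],"gripper":0.4},{"offset":[19.8,-3.7,0],"delta_rot":[0,0,0],"gripper":0.4}]}}

```text
time_s: 43.45
eef_pos: [0.6544, 0.0658, 0.1845]
orientation: [0.948, 0.318, 0.002, 0.001]
force: [-0.1, 0.0, 0.3]
grip_width: 0.399
```

```bash
python3 wing.py f2.png 80.8
python3 - <<'E'
from fix import *
c,p,d,s=look("scene","f2s.png");C=cloud(c,d)
P,ce=sel(C,d>0,.45,.72,-.15,.14,.062,.078);print(rect(P))
E
python3 plan.py .653 .066 .081 -52.5
```

```text
wing px [283. 212.] c [655.3  65.9] turn deg 45.8 n 660  len 38.8
wing px [181. 289.] c [558.4  91. ] turn deg 54.9 n 158  len 14.3
plate c=(589.6,12.5) long=144.1 short=126.5 longaxis_deg=79.6 0.0685
c=(586.4,-7.2) long=184.3 short=130.2 longaxis_deg=80.8
off [-0.15, -0.11, 10.37] rot [0.004, -0.003, -0.006] deg 0.4 | cur y ang -52.84 tcp [0.6544 0.0662 0.1847] grip 0.4 t 43.55 F [-0.1 -0.5  0.1] q1,q7 [ 0.06 -1.17]
```

View pics/f2.png

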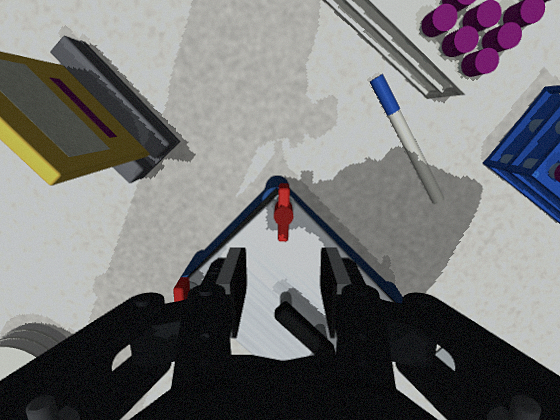

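{"op": "drive_tool", "data": {"series": [{"offset":[-0.1,0,4],"delta_rot":[0.004,-0.003,0.03],"gripper":0.35},{"offset":[-0.1,0,7],"delta_rot":[0.004,-0.003,0.03],"gripper":0.35},{"offset":[-0.1,0,9.5],"delta_rot":[0.004,-0.003,0.03],"gripper":0.35},{"offset":[-0.1,0,10.3],"delta_rot":[0.004,-0.003,0.03],"gripper":0.35},{"offset":[-0.1,0,10.3],"delta_rot":[0.004,-0.003,0.03],"gripper":0.35},{"offset":[-0.1,0,10.3],"delta_rot":[0.004,-0.003,0.03],"gripper":0.2},{"offset":[-0.1,0,10.3],"delta_rot":[0.004,-0.003,0.03],"gripper":0.1},{"offset":[-0.1,0,10.3],"delta_rot":[0.004,-0.003,0.03],"gripper":0.03},{"offset":[-0.1,0,10.3],"delta_rot":[0.004,-0.003,0.03],"gripper":0.03},{"offset":[-0.1,0,10.3],"delta_rot":[0.004,-0.003,0.03],"gripper":0.03},{"offset":[-0.1,0,10.3],"delta_rot":[0.004,-0.003,0.03],"gripper":0.03}]}}

```text
time_s: 44.65
eef_pos: [0.6552, 0.0656, 0.0838]
orientation: [0.953, 0.304, 0.001, 0.0]
force: [-0.8, 0.2, 6.3]
grip_width: 0.085
```

```bash
python3 plan.py .653 .066 .081 -99.5; python3 -c "
from h import *
print(read_state()['torque'])"
```

```text
off [-0.16, -0.16, 0.28] rot [0.0, -0.003, 0.784] deg 44.9 | cur y ang -54.56 tcp [0.6552 0.0656 0.0838] grip 0.085 t 44.65 F [-0.8  0.2  6.3] q1,q7 [ 0.05 -1.22]
[-0.0880567   0.28393945  0.02597664]
```

{"op": "drive_tool", "data": {"series": [{"offset":[-0.02,-0.05,0],"delta_rot":[0,0,0.12],"gripper":0.03},{"offset":[-0.04,-0.1,0],"delta_rot":[0,0,0.24],"gripper":0.03},{"offset":[-0.06,-0.17,0],"delta_rot":[0,0,0.36],"gripper":0.03},{"offset":[-0.06,-0.17,0],"delta_rot":[0,0,0.48],"gripper":0.03},{"offset":[-0.06,-0.17,0],"delta_rot":[0,0,0.6],"gripper":0.03},{"offset":[-0.06,-0.17,0],"delta_rot":[0,0,0.7],"gripper":0.03},{"offset":[-0.06,-0.17,0],"delta_rot":[0,0,0.75],"gripper":0.03},{"offset":[-0.06,-0.17,0],"delta_rot":[0,0,0.78],"gripper":0.03},{"offset":[-0.06,-0.17,0],"delta_rot":[0,0,0.78],"gripper":0.03},{"offset":[-0.06,-0.17,0],"delta_rot":[0,0,0.78],"gripper":0.03}]}}

```text
time_s: 45.65
eef_pos: [0.6537, 0.0664, 0.0839]
orientation: [0.997, -0.08, 0.001, -0.0]
force: [-0.1, -2.3, -1.6]
grip_width: 0.083
```

```bash
python3 plan.py .653 .066 .081 -99.5
python3 - <<'E'
from fix import *
print(read_state()['torque'])
c,p,d,s=look("scene","f3s.png");C=cloud(c,d)
P,ce=sel(C,d>0,.45,.72,-.15,.14,.062,.078);print(rect(P))
E
```

```text
off [-0.07, 0.05, 0.29] rot [-0.0, -0.003, 0.005] deg 0.3 | cur y ang -99.19 tcp [0.6537 0.0664 0.0839] grip 0.083 t 45.65 F [-0.1 -2.3 -1.6] q1,q7 [-0.06 -1.93]
[-0.38002216  0.06794935  0.09770254]
c=(586.2,-7.6) long=182.1 short=128.5 longaxis_deg=81.7
```

{"op": "drive_tool", "data": {"series": [{"offset":[0,0,0],"delta_rot":[0,0,0],"gripper":0.4},{"offset":[0,0,0],"delta_rot":[0,0,0],"gripper":0.4},{"offset":[0,0,0],"delta_rot":[0,0,0],"gripper":0.4},{"offset":[0,0,-4],"delta_rot":[0,0,0],"gripper":0.4},{"offset":[0,0,-8],"delta_rot":[0,0,0],"gripper":0.4},{"offset":[0,0,-10],"delta_rot":[0,0,-0.14],"gripper":0.4},{"offset":[0,0,-10],"delta_rot":[0,0,-0.28],"gripper":0.4},{"offset":[0,0,-10],"delta_rot":[0,0,-0.42],"gripper":0.4},{"offset":[0,0,-10],"delta_rot":[0,0,-0.56],"gripper":0.4},{"offset":[0,0,-10],"delta_rot":[0,0,-0.7],"gripper":0.4},{"offset":[0,0,-10],"delta_rot":[0,0,-0.79],"gripper":0.4},{"offset":[0,0,-10],"delta_rot":[0,0,-0.79],"gripper":0.4}]}}

```text
time_s: 46.9
eef_pos: [0.6535, 0.0665, 0.1841]
orientation: [0.951, 0.31, 0.001, 0.0]
force: [0.2, 0.3, 0.4]
grip_width: 0.4
```

```bash
python3 wing.py f4.png 81.7
python3 - <<'E'
from fix import *
c,p,d,s=look("scene","f4s.png");C=cloud(c,d)
P,ce=sel(C,d>0,.45,.72,-.15,.14,.062,.078);print(rect(P))
E
python3 plan.py .5415 .083 .180 -53.5
```

```text
wing px [282. 212.] c [653.9  67. ] turn deg -89.7 n 687  len 39.3
wing px [182. 290.] c [557.6  92.5] turn deg 67.8 n 130  len 12.5
plate c=(588.2,13.5) long=143.1 short=127.7 longaxis_deg=80.8 0.0685
c=(586.3,-7.6) long=182.8 short=128.7 longaxis_deg=81.2
off [-8.1, -7.91, 0.37] rot [0.001, -0.002, -0.01] deg 0.6 | cur y ang -54.09 tcp [0.6535 0.0664 0.184 ] grip 0.401 t 47.0 F [-1.1  0.1  0.2] q1,q7 [ 0.04 -1.18]
```

B is home (about 90°). Next is A.

{"op": "drive_tool", "data": {"series": [{"offset":[-8.07,-7.88,0],"delta_rot":[0,0,0],"gripper":0.4},{"offset":[-8.07,-7.88,0],"delta_rot":[0,0,0],"gripper":0.4},{"offset":[-8.07,-7.88,0],"delta_rot":[0,0,0],"gripper":0.4},{"offset":[-8.07,-7.88,0.3],"delta_rot":[0,0,0],"gripper":0.4},{"offset":[-8.07,-7.88,0.3],"delta_rot":[0,0,0],"gripper":0.4},{"offset":[-8.07,-7.88,0.3],"delta_rot":[0,0,0],"gripper":0.4},{"offset":[-8.07,-7.88,0.3],"delta_rot":[0,0,0],"gripper":0.4}]}}

```text
time_s: 47.7
eef_pos: [0.5429, 0.0826, 0.1806]
orientation: [0.952, 0.308, 0.002, 0.0]
force: [-0.3, -0.1, -0.1]
grip_width: 0.399
```

```bash
python3 wing.py f5.png 81.3;python3 plan.py .542 .083 .081 -53.7
```

```text
wing px [400.  96.] c [651.5  67.3] turn deg -89.9 n 930  len 39.2
wing px [282. 212.] c [544.1  84.2] turn deg 46.2 n 687  len 38.8
wing px [539. 258.] c [627.  -94.1] turn deg 44.2 n 729  len 39.8
plate c=(585.0,-7.2) long=183.7 short=127.3 longaxis_deg=81.4 0.0686
off [-0.07, -0.07, 9.95] rot [0.001, -0.003, -0.008] deg 0.5 | cur y ang -54.15 tcp [0.5427 0.0827 0.1805] grip 0.395 t 47.75 F [-1.2  1.1  0.1] q1,q7 [ 0.05 -1.22]
```

View pics/f5.png

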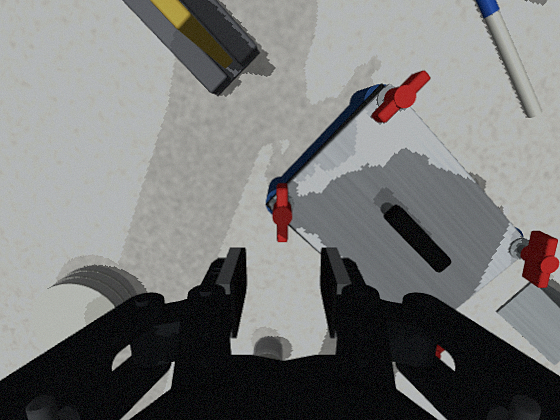

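{"op": "drive_tool", "data": {"series": [{"offset":[0.08,0,4],"delta_rot":[0,-0.003,0.01],"gripper":0.35},{"offset":[0.08,0,7],"delta_rot":[0,-0.003,0.01],"gripper":0.35},{"offset":[0.08,0,9.2],"delta_rot":[0,-0.003,0.01],"gripper":0.35},{"offset":[0.08,0,9.8],"delta_rot":[0,-0.003,0.01],"gripper":0.35},{"offset":[0.08,0,9.8],"delta_rot":[0,-0.003,0.01],"gripper":0.35},{"offset":[0.08,0,9.8],"delta_rot":[0,-0.003,0.01],"gripper":0.2},{"offset":[0.08,0,9.8],"delta_rot":[0,-0.003,0.01],"gripper":0.1},{"offset":[0.08,0,9.8],"delta_rot":[0,-0.003,0.01],"gripper":0.03},{"offset":[0.08,0,9.8],"delta_rot":[0,-0.003,0.01],"gripper":0.03},{"offset":[0.08,0,9.8],"delta_rot":[0,-0.003,0.01],"gripper":0.03},{"offset":[0.08,0,9.8],"delta_rot":[0,-0.003,0.01],"gripper":0.03}]}}

```text
time_s: 48.85
eef_pos: [0.5446, 0.0838, 0.0841]
orientation: [0.953, 0.303, 0.001, 0.001]
force: [-1.8, 1.2, 7.7]
grip_width: 0.083
```

```bash
python3 plan.py .542 .083 .081 -99
python3 - <<'E'
from fix import *
c,p,d,s=look("scene","f6s.png");C=cloud(c,d)
P,ce=sel(C,d>0,.45,.72,-.15,.14,.062,.078);print(rect(P))
E
```

```text
off [-0.26, -0.08, 0.31] rot [0.001, -0.003, 0.773] deg 44.3 | cur y ang -54.71 tcp [0.5446 0.0838 0.0841] grip 0.083 t 48.85 F [-1.8  1.2  7.7] q1,q7 [ 0.04 -1.27]
c=(586.7,-7.9) long=182.0 short=128.1 longaxis_deg=81.4
```

{"op": "drive_tool", "data": {"series": [{"offset":[-0.04,-0.02,0],"delta_rot":[0,0,0.12],"gripper":0.03},{"offset":[-0.08,-0.04,0],"delta_rot":[0,0,0.24],"gripper":0.03},{"offset":[-0.12,-0.05,0],"delta_rot":[0,0,0.36],"gripper":0.03},{"offset":[-0.12,-0.05,0],"delta_rot":[0,0,0.48],"gripper":0.03},{"offset":[-0.12,-0.05,0],"delta_rot":[0,0,0.6],"gripper":0.03},{"offset":[-0.12,-0.05,0],"delta_rot":[0,0,0.7],"gripper":0.03},{"offset":[-0.12,-0.05,0],"delta_rot":[0,0,0.75],"gripper":0.03},{"offset":[-0.12,-0.05,0],"delta_rot":[0,0,0.775],"gripper":0.03},{"offset":[-0.12,-0.05,0],"delta_rot":[0,0,0.775],"gripper":0.03},{"offset":[-0.12,-0.05,0],"delta_rot":[0,0,0.775],"gripper":0.03}]}}

```text
time_s: 49.9
eef_pos: [0.5434, 0.0833, 0.0842]
orientation: [0.997, -0.079, 0.002, 0.0]
force: [1.8, -3.0, -1.8]
grip_width: 0.082
```

```bash
python3 plan.py .542 .083 .081 -99
python3 - <<'E'
from fix import *
print(read_state()['torque'])
c,p,d,s=look("scene","f7s.png");C=cloud(c,d)
P,ce=sel(C,d>0,.45,.72,-.15,.14,.062,.078);print(rect(P))
E
```

```text
off [-0.14, 0.05, 0.32] rot [0.0, -0.003, -0.001] deg 0.2 | cur y ang -99.05 tcp [0.5434 0.0833 0.0842] grip 0.082 t 49.9 F [ 1.8 -3.  -1.8] q1,q7 [-0.07 -2.  ]
[-0.3895483  -0.25313296  0.03869757]
c=(585.6,-6.8) long=183.0 short=129.0 longaxis_deg=81.5
```

{"op": "drive_tool", "data": {"series": [{"offset":[0,0,0],"delta_rot":[0,0,0],"gripper":0.4},{"offset":[0,0,0],"delta_rot":[0,0,0],"gripper":0.4},{"offset":[0,0,0],"delta_rot":[0,0,0],"gripper":0.4},{"offset":[0,0,-4],"delta_rot":[0,0,0],"gripper":0.4},{"offset":[0,0,-8],"delta_rot":[0,0,0],"gripper":0.4},{"offset":[0,0,-10],"delta_rot":[0,0,-0.14],"gripper":0.4},{"offset":[0,0,-10],"delta_rot":[0,0,-0.28],"gripper":0.4},{"offset":[0,0,-10],"delta_rot":[0,0,-0.42],"gripper":0.4},{"offset":[0,0,-10],"delta_rot":[0,0,-0.56],"gripper":0.4},{"offset":[0,0,-10],"delta_rot":[0,0,-0.7],"gripper":0.4},{"offset":[0,0,-10],"delta_rot":[0,0,-0.78],"gripper":0.4},{"offset":[0,0,-10],"delta_rot":[0,0,-0.78],"gripper":0.4}]}}

```text
time_s: 51.15
eef_pos: [0.5431, 0.0835, 0.1843]
orientation: [0.952, 0.307, 0.001, 0.001]
force: [-0.1, 0.1, 0.4]
grip_width: 0.402
```

```bash
python3 wing.py f8.png 81.7; python3 plan.py .629 -.096 .180 -54
```

```text
wing px [398.  99.] c [650.4  67.5] turn deg -89.2 n 898  len 39.3
wing px [282. 212.] c [543.   84.1] turn deg -89.6 n 680  len 39.0
wing px [535. 258.] c [625.6 -93.9] turn deg 44.2 n 708  len 39.8
plate c=(583.8,-6.8) long=183.5 short=127.4 longaxis_deg=81.3 0.0686
off [-3.44, 19.6, 0.46] rot [0.002, -0.002, -0.008] deg 0.5 | cur y ang -54.47 tcp [0.5431 0.0834 0.1843] grip 0.399 t 51.2 F [-0.3 -0.4  0.8] q1,q7 [ 0.02 -1.22]
```

A is home. Last is C.

{"op": "drive_tool", "data": {"series": [{"offset":[-3.63,19.5,0.4],"delta_rot":[0.002,-0.002,0],"gripper":0.4},{"offset":[-3.63,19.5,0.4],"delta_rot":[0.002,-0.002,0],"gripper":0.4},{"offset":[-3.63,19.5,0.4],"delta_rot":[0.002,-0.002,0],"gripper":0.4},{"offset":[-3.63,19.5,0.4],"delta_rot":[0.002,-0.002,0],"gripper":0.4},{"offset":[-3.63,19.5,0.4],"delta_rot":[0.002,-0.002,0],"gripper":0.4},{"offset":[-3.63,19.5,0.4],"delta_rot":[0.002,-0.002,0],"gripper":0.4},{"offset":[-3.63,19.5,0.4],"delta_rot":[0.002,-0.002,0],"gripper":0.4},{"offset":[-3.63,19.5,0.4],"delta_rot":[0.002,-0.002,0],"gripper":0.4}]}}

```text
time_s: 52.0
eef_pos: [0.6268, -0.0943, 0.1809]
orientation: [0.952, 0.306, 0.0, -0.0]
force: [-0.1, 0.4, 0.2]
grip_width: 0.399
```

```bash
python3 wing.py f9.png 81.4;python3 plan.py .627 -.0965 .081 -53.7
```

```text
wing px [100.  41.] c [651.9  64.8] turn deg -89.0 n 1093  len 39.3
wing px [ 15. 161.] c [551.8  78.7] turn deg 79.0 n 429 cut len 27.1
wing px [286. 215.] c [627.6 -96.3] turn deg 46.4 n 679  len 39.0
plate c=(583.8,-7.0) long=182.6 short=128.5 longaxis_deg=81.1 0.0686
off [-0.11, 0.18, 10.0] rot [0.0, -0.001, -0.011] deg 0.7 | cur y ang -54.35 tcp [ 0.6268 -0.0945  0.181 ] grip 0.403 t 52.05 F [ 0.1  0.7 -0. ] q1,q7 [ 0.22 -0.9 ]
```

View pics/f9.png

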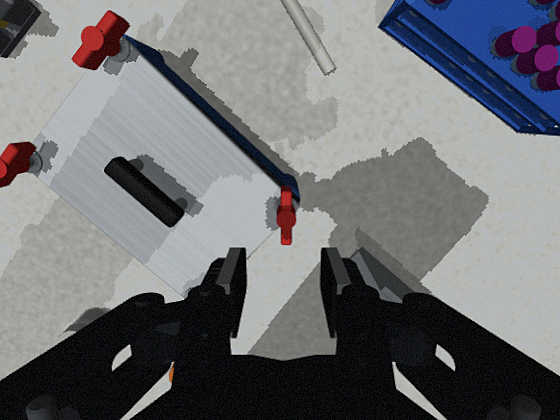

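{"op": "drive_tool", "data": {"series": [{"offset":[-0.13,0.2,4],"delta_rot":[0,-0.001,0.01],"gripper":0.35},{"offset":[-0.13,0.2,7],"delta_rot":[0,-0.001,0.01],"gripper":0.35},{"offset":[-0.13,0.2,9.2],"delta_rot":[0,-0.001,0.01],"gripper":0.35},{"offset":[-0.13,0.2,9.8],"delta_rot":[0,-0.001,0.01],"gripper":0.35},{"offset":[-0.13,0.2,9.8],"delta_rot":[0,-0.001,0.01],"gripper":0.35},{"offset":[-0.13,0.2,9.8],"delta_rot":[0,-0.001,0.01],"gripper":0.2},{"offset":[-0.13,0.2,9.8],"delta_rot":[0,-0.001,0.01],"gripper":0.1},{"offset":[-0.13,0.2,9.8],"delta_rot":[0,-0.001,0.01],"gripper":0.03},{"offset":[-0.13,0.2,9.8],"delta_rot":[0,-0.001,0.01],"gripper":0.03},{"offset":[-0.13,0.2,9.8],"delta_rot":[0,-0.001,0.01],"gripper":0.03},{"offset":[-0.13,0.2,9.8],"delta_rot":[0,-0.001,0.01],"gripper":0.03}]}}

```text
time_s: 53.15
eef_pos: [0.628, -0.0964, 0.0849]
orientation: [0.953, 0.301, 0.001, 0.0]
force: [-2.1, 1.6, 5.7]
grip_width: 0.085
```

```bash
python3 plan.py .627 -.0965 .081 -99
python3 - <<'E'
from fix import *
c,p,d,s=look("scene","f10s.png");C=cloud(c,d)
P,ce=sel(C,d>0,.45,.72,-.15,.14,.062,.078);print(rect(P))
E
```

```text
off [-0.09, -0.05, 0.39] rot [0.001, -0.003, 0.77] deg 44.1 | cur y ang -54.91 tcp [ 0.628  -0.0964  0.0849] grip 0.085 t 53.15 F [-2.1  1.6  5.7] q1,q7 [ 0.22 -0.92]
c=(587.7,5.6) long=156.1 short=128.8 longaxis_deg=81.8
```

{"op": "drive_tool", "data": {"series": [{"offset":[0,0,0],"delta_rot":[0,0,0.12],"gripper":0.03},{"offset":[0,0,0],"delta_rot":[0,0,0.24],"gripper":0.03},{"offset":[0,0,0],"delta_rot":[0,0,0.36],"gripper":0.03},{"offset":[0,0,0],"delta_rot":[0,0,0.48],"gripper":0.03},{"offset":[0,0,0],"delta_rot":[0,0,0.6],"gripper":0.03},{"offset":[0,0,0],"delta_rot":[0,0,0.7],"gripper":0.03},{"offset":[0,0,0],"delta_rot":[0,0,0.75],"gripper":0.03},{"offset":[0,0,0],"delta_rot":[0,0,0.77],"gripper":0.03},{"offset":[0,0,0],"delta_rot":[0,0,0.77],"gripper":0.03},{"offset":[0,0,0],"delta_rot":[0,0,0.77],"gripper":0.03}]}}

```text
time_s: 54.2
eef_pos: [0.6281, -0.0966, 0.085]
orientation: [0.997, -0.078, 0.002, -0.0]
force: [1.3, -1.5, -3.4]
grip_width: 0.087
```

{"op": "drive_tool", "data": {"series": [{"offset":[0,0,0],"delta_rot":[0,0,0],"gripper":0.4},{"offset":[0,0,0],"delta_rot":[0,0,0],"gripper":0.4},{"offset":[0,0,0],"delta_rot":[0,0,0],"gripper":0.4},{"offset":[0,0,-4],"delta_rot":[0,0,0],"gripper":0.4},{"offset":[0,0,-8],"delta_rot":[0,0,0],"gripper":0.4},{"offset":[-6,0,-11],"delta_rot":[0,0,-0.14],"gripper":0.4},{"offset":[-10,-5,-14],"delta_rot":[0,0,-0.28],"gripper":0.4},{"offset":[-10,-5,-14],"delta_rot":[0,0,-0.42],"gripper":0.4},{"offset":[-10,-5,-14],"delta_rot":[0,0,-0.56],"gripper":0.4},{"offset":[-10,-5,-14],"delta_rot":[0,0,-0.56],"gripper":0.4},{"offset":[-10,-5,-14],"delta_rot":[0,0,-0.56],"gripper":0.4}]}}

```text
time_s: 55.3
eef_pos: [0.5367, -0.0322, 0.2246]
orientation: [0.98, 0.198, 0.001, 0.001]
force: [0.4, 0.4, -0.7]
grip_width: 0.398
```

```bash
python3 wing.py g1.png 81.4;python3 plan.py .61 .234 .22 -11.4
python3 - <<'E'
from fix import *
c,p,d,s=look("scene","g1s.png");C=cloud(c,d)
P,ce=sel(C,d>0,.45,.72,-.15,.14,.062,.078);print(rect(P))
E
```

```text
wing px [215.  16.] c [644.5  67.3] turn deg -86.6 n 482 cut len 25.9
wing px [400. 128.] c [625.6 -95.2] turn deg -89.3 n 614  len 39.2
wing px [152. 138.] c [542.7  83.2] turn deg -89.5 n 592  len 39.0
wing px [324. 238.] c [518.2 -78. ] turn deg -89.7 n 460  len 39.2
plate c=(583.6,-5.9) long=181.7 short=128.7 longaxis_deg=81.2 0.0686
off [17.09, -21.71, 0.43] rot [0.002, -0.001, -0.973] deg 55.8 | cur y ang -67.17 tcp [ 0.5367 -0.0324  0.2243] grip 0.398 t 55.35 F [-0.6 -0.4 -0.8] q1,q7 [ 0.11 -1.19]
c=(585.4,-6.1) long=183.3 short=130.6 longaxis_deg=82.0
```

View pics/g1.png

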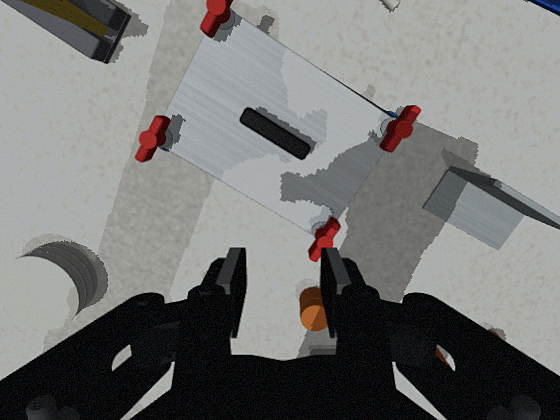

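All four wings are across (90.3–90.8°), and the cover is at about 81.6°, centred and flush, so the chamber is sealed. Now the board.

{"op": "drive_tool", "data": {"series": [{"offset":[15.3,-18.8,-1.6],"delta_rot":[0,0,-0.14],"gripper":0.5},{"offset":[15.3,-18.8,-1.6],"delta_rot":[0,0,-0.28],"gripper":0.5},{"offset":[15.3,-18.8,-1.6],"delta_rot":[0,0,-0.42],"gripper":0.5},{"offset":[15.3,-18.8,-1.6],"delta_rot":[0,0,-0.56],"gripper":0.5},{"offset":[15.3,-18.8,-1.6],"delta_rot":[0,0,-0.7],"gripper":0.5},{"offset":[15.3,-18.8,-1.6],"delta_rot":[0,0,-0.84],"gripper":0.5},{"offset":[15.3,-18.8,-1.6],"delta_rot":[0.002,-0.001,-0.973],"gripper":0.5},{"offset":[15.3,-18.8,-1.6],"delta_rot":[0.002,-0.001,-0.973],"gripper":0.5},{"offset":[15.3,-18.8,-1.6],"delta_rot":[0.002,-0.001,-0.973],"gripper":0.5},{"offset":[15.3,-18.8,-1.6],"delta_rot":[0.002,-0.001,-0.973],"gripper":0.5}]}}

```text
time_s: 56.4
eef_pos: [0.6047, 0.1996, 0.2398]
orientation: [0.775, 0.632, -0.0, -0.0]
force: [0.2, 0.3, -0.6]
grip_width: 0.497
```

```bash
cat > board.py <<'E'
from fix import *
import sys
c,p,d,s=look("wrist",sys.argv[1]);C=cloud(c,d)
hsv=cv2.cvtColor(p,cv2.COLOR_RGB2HSV);H,S,V=[hsv[...,i].astype(int) for i in range(3)]
m=(H>18)&(H<34)&(S>120)&(d>0)
b=max(blobs(m&(C[...,2]>.13),30),key=lambda b:b[1][4])
zt=np.percentile(C[b[2]][:,2],80);k=b[2]&(C[...,2]>zt-.004)
print("board px",b[0].round(),"zt",zt.round(4),rect(onplane(c,np.argwhere(k)[:,::-1],.148)),rect(C[k]))
try:
    P,ce=sel(C,(d>0)&(S<100),.53,.72,.13,.33,.025,.038);print("holder",rect(P),np.median(P[:,2]))
except Exception as e: print(e)
E
python3 board.py g2.png;python3 plan.py .613 .234 .114 -11.4
```

```text
board px [286. 156.] zt 0.1471 c=(614.7,235.3) long=97.5 short=9.2 longaxis_deg=79.0 c=(614.6,234.9) long=98.8 short=9.3 longaxis_deg=79.0
holder c=(598.3,238.5) long=118.5 short=19.7 longaxis_deg=79.0 0.030464795578322962
off [3.53, 0.13, 12.6] rot [-0.0, 0.0, -0.004] deg 0.2 | cur y ang -11.61 tcp [0.6047 0.1997 0.24  ] grip 0.501 t 56.45 F [-0.3 -0.2  0.6] q1,q7 [-0.12 -0.67]
```

View pics/g2.png

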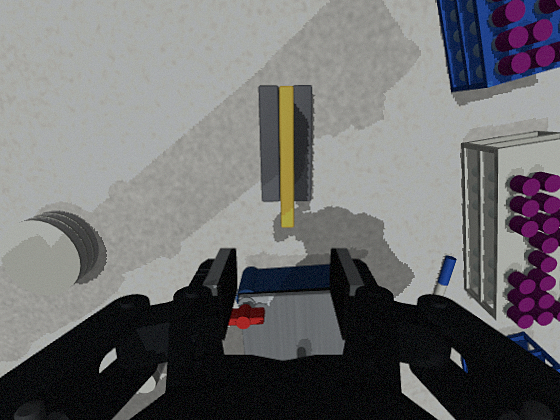

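{"op": "drive_tool", "data": {"series": [{"offset":[3.66,0.27,0],"delta_rot":[0,0,-0.01],"gripper":0.45},{"offset":[3.66,0.27,3],"delta_rot":[0,0,-0.01],"gripper":0.45},{"offset":[3.66,0.27,7],"delta_rot":[0,0,-0.01],"gripper":0.45},{"offset":[3.66,0.27,11],"delta_rot":[0,0,-0.01],"gripper":0.45},{"offset":[3.66,0.27,12.6],"delta_rot":[0,0,-0.01],"gripper":0.45},{"offset":[3.66,0.27,12.6],"delta_rot":[0,0,-0.01],"gripper":0.45},{"offset":[3.66,0.27,12.6],"delta_rot":[0,0,-0.01],"gripper":0.25},{"offset":[3.66,0.27,12.6],"delta_rot":[0,0,-0.01],"gripper":0.15},{"offset":[3.66,0.27,12.6],"delta_rot":[0,0,-0.01],"gripper":0.05},{"offset":[3.66,0.27,12.6],"delta_rot":[0,0,-0.01],"gripper":0.05},{"offset":[3.66,0.27,12.6],"delta_rot":[0,0,-0.01],"gripper":0.05},{"offset":[3.66,0.27,12.6],"delta_rot":[0,0,-0.01],"gripper":0.05}], "force": 50}}

```text
time_s: 57.65
eef_pos: [0.6159, 0.2359, 0.1169]
orientation: [0.772, 0.636, 0.002, 0.001]
force: [-1.5, 0.5, 6.8]
grip_width: 0.107
```

```bash
python3 plan.py .6146 .235 .114 -11
```

```text
off [-0.11, -0.12, 0.29] rot [0.003, -0.002, -0.001] deg 0.2 | cur y ang -11.05 tcp [0.6159 0.2359 0.1169] grip 0.107 t 57.65 F [-1.5  0.5  6.8] q1,q7 [-0.17 -0.74]
```

The board is held (9.1 mm of opening). I lift it clear and carry it over the chamber to in front of the bookend.

{"op": "drive_tool", "data": {"series": [{"offset":[0,0,-2],"delta_rot":[0,0,0],"gripper":0.05},{"offset":[0,0,-5],"delta_rot":[0,0,0],"gripper":0.05},{"offset":[0,0,-9],"delta_rot":[0,0,0],"gripper":0.05},{"offset":[0,0,-13],"delta_rot":[0,0,0],"gripper":0.05},{"offset":[0,0,-14.5],"delta_rot":[0,0,0],"gripper":0.05},{"offset":[0,0,-14.5],"delta_rot":[0,0,0],"gripper":0.05},{"offset":[0,0,-14.5],"delta_rot":[0,0,0],"gripper":0.05}]}}

```text
time_s: 58.35
eef_pos: [0.6153, 0.2355, 0.2615]
orientation: [0.772, 0.636, 0.002, 0.001]
force: [-0.1, 0.2, -2.4]
grip_width: 0.107
```

```bash
python3 plan.py .68 -.255 .25 -5
python3 - <<'E'
from h import *
look("scene","g3.png")
E
```

```text
off [-46.9, 15.75, 1.1] rot [0.004, -0.002, -0.106] deg 6.1 | cur y ang -11.05 tcp [0.6153 0.2355 0.2615] grip 0.107 t 58.35 F [-0.1  0.2 -2.4] q1,q7 [-0.17 -0.71]
```

View pics/g3.png

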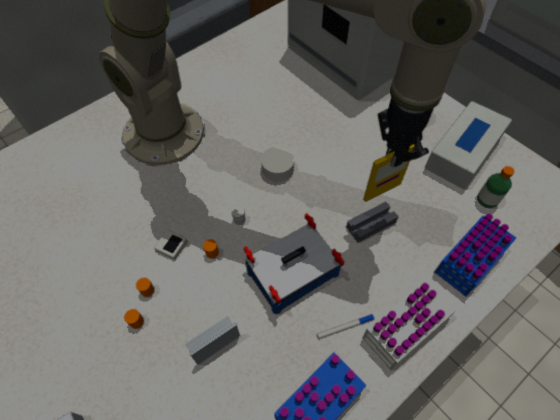

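{"op": "drive_tool", "data": {"series": [{"offset":[-4,1.4,0],"delta_rot":[0.004,-0.002,0],"gripper":0.05},{"offset":[-8,2.7,0],"delta_rot":[0.004,-0.002,-0.02],"gripper":0.05},{"offset":[-12.5,4.2,0],"delta_rot":[0.004,-0.002,-0.03],"gripper":0.05},{"offset":[-17,5.7,0],"delta_rot":[0.004,-0.002,-0.04],"gripper":0.05},{"offset":[-21.5,7.2,0],"delta_rot":[0.004,-0.002,-0.05],"gripper":0.05},{"offset":[-26,8.7,0],"delta_rot":[0.004,-0.002,-0.06],"gripper":0.05},{"offset":[-30.5,10.2,0],"delta_rot":[0.004,-0.002,-0.07],"gripper":0.05},{"offset":[-35,11.7,0],"delta_rot":[0.004,-0.002,-0.08],"gripper":0.05},{"offset":[-39.5,13.2,0],"delta_rot":[0.004,-0.002,-0.09],"gripper":0.05},{"offset":[-44,14.7,0],"delta_rot":[0.004,-0.002,-0.1],"gripper":0.05},{"offset":[-46.9,15.75,1],"delta_rot":[0.004,-0.002,-0.106],"gripper":0.05},{"offset":[-46.9,15.75,1],"delta_rot":[0.004,-0.002,-0.106],"gripper":0.05}]}}

```text
time_s: 59.6
eef_pos: [0.6768, -0.2627, 0.2447]
orientation: [0.74, 0.673, -0.005, -0.002]
force: [0.1, 0.0, -3.9]
grip_width: 0.111
```

{"op": "drive_tool", "data": {"series": [{"offset":[0,0,0],"delta_rot":[0,0,0],"gripper":0.05},{"offset":[0,0,0],"delta_rot":[0,0,0],"gripper":0.05}]}}

```text
time_s: 59.8
eef_pos: [0.676, -0.2625, 0.2424]
orientation: [0.74, 0.673, -0.006, -0.004]
force: [-0.7, 0.7, -1.3]
grip_width: 0.109
```

```bash
cat > bk.py <<'E'
from fix import *
import sys
for n in ("wrist","scene"):
    c,p,d,s=look(n,sys.argv[1]+n+".png");C=cloud(c,d)
    if n=="wrist": print(s["eef_pos"].round(4))
    hsv=cv2.cvtColor(p,cv2.COLOR_RGB2HSV)
    m=(d>0)&(hsv[...,1]<90)&(p.max(2)>60)
    for z in ((.075,.092),(.04,.078)):
        try:
            P,ce=sel(C,m,.55,.66,-.34,-.16,*z);print(n,z,rect(P),np.median(P[:,2]).round(4),len(P),ce.round())
        except Exception as e: print(n,e)
E
python3 bk.py g4; python3 plan.py .68 -.255 .25 -5
```

```text
[ 0.676  -0.2625  0.2424]
wrist (0.075, 0.092) c=(614.8,-251.7) long=108.7 short=6.4 longaxis_deg=84.7 0.0834 731 [218. 181.]
wrist (0.04, 0.078) c=(612.9,-304.8) long=2.5 short=0.2 longaxis_deg=76.6 0.05 5 [230. 227.]
scene max() iterable argument is empty
scene max() iterable argument is empty
off [0.65, 0.25, -0.58] rot [-0.011, 0.003, -0.006] deg 0.7 | cur y ang -5.37 tcp [ 0.6769 -0.2612  0.2443] grip 0.112 t 59.9 F [-0.6  0.2 -2.6] q1,q7 [0.44 0.16]
```

View pics/g4wrist.png

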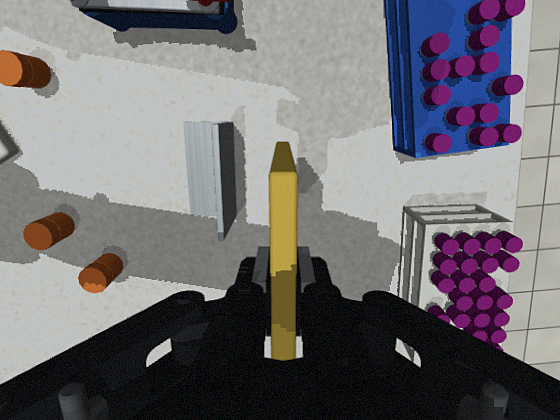

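The bookend top is at wrist pixel (218,181), centre (615,−251.6), 84.7°. Now I tilt to 15° at a stand-off.

```bash
cat > lean.py <<'E'
from plan import *
import sys
s,z=float(sys.argv[1]),float(sys.argv[2]); b=np.radians(float(sys.argv[3]) if len(sys.argv)>3 else -5.3)
n=np.array([np.cos(b),np.sin(b),0]);w=np.array([-np.sin(b),np.cos(b),0])
c=np.array([.6150,-.2515,0]) if len(sys.argv)<6 else np.array([float(sys.argv[4]),float(sys.argv[5]),0])
F=c+.003*n
plan(F+n*s/1000+np.array([0,0,z]),np.degrees(b),tilt=-.262*w)
E
python3 lean.py 25 .14
```

```text
off [0.42, -3.34, 10.46] rot [-0.273, 0.003, -0.001] deg 15.6 | cur y ang -5.37 tcp [ 0.6769 -0.2612  0.2443] grip 0.112 t 59.9 F [-0.6  0.2 -2.6] q1,q7 [0.44 0.16]
```

{"op": "drive_tool", "data": {"series": [{"offset":[0.4,0,0],"delta_rot":[-0.1,0,0],"gripper":0.05},{"offset":[0.4,0,0],"delta_rot":[-0.2,0,0],"gripper":0.05},{"offset":[0.4,-1,2],"delta_rot":[-0.273,0.003,0],"gripper":0.05},{"offset":[0.4,-2,5],"delta_rot":[-0.273,0.003,0],"gripper":0.05},{"offset":[0.4,-3,8],"delta_rot":[-0.273,0.003,0],"gripper":0.05},{"offset":[0.4,-3.3,10],"delta_rot":[-0.273,0.003,0],"gripper":0.05},{"offset":[0.4,-3.3,10],"delta_rot":[-0.273,0.003,0],"gripper":0.05},{"offset":[0.4,-3.3,10],"delta_rot":[-0.273,0.003,0],"gripper":0.05},{"offset":[0.4,-3.3,10],"delta_rot":[-0.273,0.003,0],"gripper":0.05}]}}

```text
time_s: 60.8
eef_pos: [0.6449, -0.2539, 0.147]
orientation: [0.732, 0.668, 0.089, 0.098]
force: [0.5, 0.3, -1.1]
grip_width: 0.109
```

```bash
python3 bk.py g5
python3 - <<'E'
from h import *
look("side","g5side.png")
E
python3 lean.py 3 .112
```

```text
[ 0.6449 -0.2539  0.147 ]
wrist (0.075, 0.092) c=(614.9,-248.9) long=103.5 short=6.2 longaxis_deg=84.5 0.0835 1649 [208. 217.]
wrist (0.04, 0.078) c=(618.3,-198.7) long=7.2 short=3.2 longaxis_deg=35.8 0.0648 37 [201. 138.]
scene max() iterable argument is empty
scene max() iterable argument is empty
off [0.0, -3.16, 2.69] rot [0.003, 0.0, -0.0] deg 0.2 | cur y ang -5.32 tcp [ 0.6443 -0.2542  0.1462] grip 0.113 t 60.95 F [-0.3  0.6 -1.8] q1,q7 [0.58 0.21]
```

View pics/g5wrist.png

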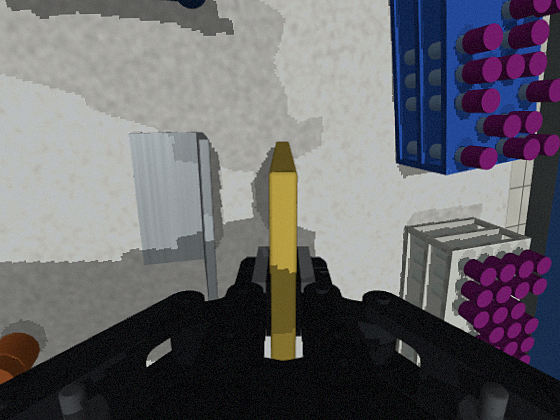

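View pics/g5side.png

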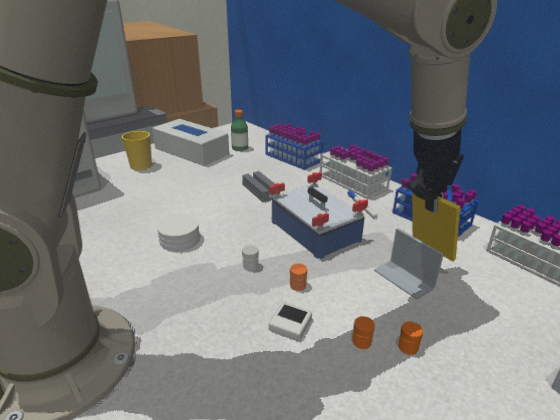

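{"op": "drive_tool", "data": {"series": [{"offset":[0,-0.8,0.7],"delta_rot":[0.003,0,0],"gripper":0.05},{"offset":[0,-1.6,1.4],"delta_rot":[0.003,0,0],"gripper":0.05},{"offset":[0,-2.4,2.1],"delta_rot":[0.003,0,0],"gripper":0.05},{"offset":[0,-3.1,2.6],"delta_rot":[0.003,0,0],"gripper":0.05},{"offset":[0,-3.1,2.6],"delta_rot":[0.003,0,0],"gripper":0.05},{"offset":[0,-3.1,2.6],"delta_rot":[0.003,0,0],"gripper":0.05},{"offset":[0,-3.1,2.6],"delta_rot":[0.003,0,0],"gripper":0.05}]}}

```text
time_s: 61.65
eef_pos: [0.6219, -0.2522, 0.1136]
orientation: [0.733, 0.668, 0.088, 0.097]
force: [0.2, -0.1, -1.3]
grip_width: 0.108
```

```bash
python3 lean.py 1.5 .1075;  python3 - <<'E'
from h import *
c,p,d,s=look("wrist","g6.png");
look("side","g6side.png")
p=cv2.imread("pics/g6side.png");cv2.imwrite("pics/g6sz.png",cv2.resize(p[180:310,360:500],None,fx=4,fy=4,interpolation=cv2.INTER_CUBIC))
E
```

```text
off [0.01, -0.39, 0.53] rot [0.001, 0.001, -0.0] deg 0.1 | cur y ang -5.31 tcp [ 0.6219 -0.2522  0.1136] grip 0.108 t 61.65 F [ 0.2 -0.1 -1.3] q1,q7 [0.59 0.23]
```

View pics/g6.png

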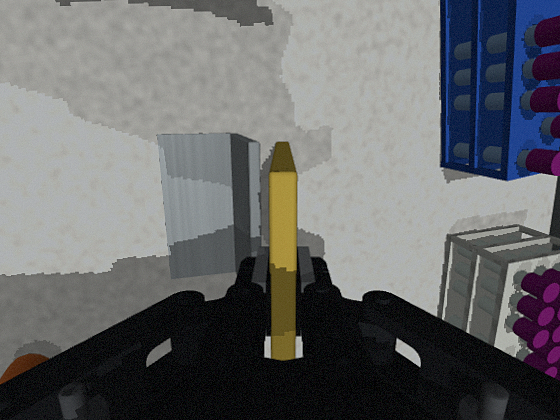

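View pics/g6sz.png

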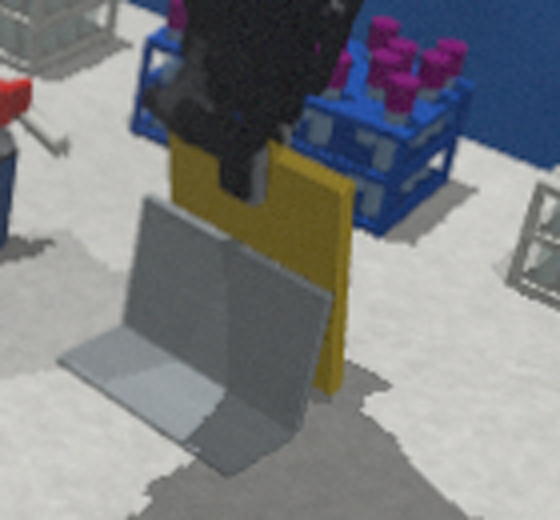

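The board is slanted just in front of the bookend and aligned with it. I lower it until it touches.

{"op": "drive_tool", "data": {"series": [{"offset":[0,-0.2,0.2],"delta_rot":[0,0,0],"gripper":0.05},{"offset":[0,-0.35,0.4],"delta_rot":[0,0,0],"gripper":0.05},{"offset":[0,-0.35,0.55],"delta_rot":[0,0,0],"gripper":0.05},{"offset":[0,-0.35,0.55],"delta_rot":[0,0,0],"gripper":0.05},{"offset":[0,-0.35,0.55],"delta_rot":[0,0,0],"gripper":0.05}]}}

```text
time_s: 62.25
eef_pos: [0.6199, -0.2519, 0.1073]
orientation: [0.733, 0.668, 0.088, 0.097]
force: [-0.2, -0.7, -1.3]
grip_width: 0.113
```

```bash
python3 lean.py 1.0 .1065;  python3 - <<'E'
from h import *
look("side","g7side.png")
p=cv2.imread("pics/g7side.png");cv2.imwrite("pics/g7sz.png",cv2.resize(p[180:310,360:500],None,fx=4,fy=4,interpolation=cv2.INTER_CUBIC))
E
```

```text
off [-0.0, -0.11, 0.05] rot [0.001, 0.0, -0.0] deg 0.0 | cur y ang -5.3 tcp [ 0.6199 -0.2519  0.1073] grip 0.113 t 62.25 F [-0.2 -0.7 -1.3] q1,q7 [0.6  0.23]
```

View pics/g7sz.png

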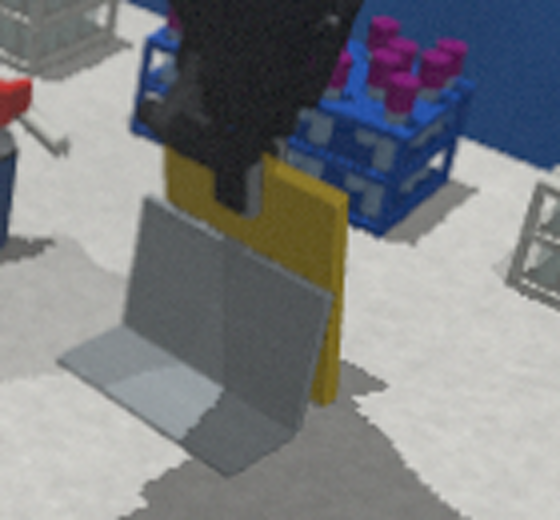

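{"op": "drive_tool", "data": {"series": [{"offset":[0,-0.08,0.1],"delta_rot":[0,0,0],"gripper":0.05},{"offset":[0,-0.08,0.15],"delta_rot":[0,0,0],"gripper":0.05},{"offset":[0,-0.08,0.15],"delta_rot":[0,0,0],"gripper":0.05}]}}

```text
time_s: 62.6
eef_pos: [0.6199, -0.2522, 0.1065]
orientation: [0.733, 0.668, 0.088, 0.098]
force: [-1.0, -0.8, 3.9]
grip_width: 0.108
```

```bash
python3 lean.py 1.0 .1065
```

```text
off [0.02, -0.09, -0.03] rot [0.002, 0.001, -0.0] deg 0.1 | cur y ang -5.31 tcp [ 0.6199 -0.2522  0.1065] grip 0.108 t 62.6 F [-1.  -0.8  3.9] q1,q7 [0.6  0.23]
```

It touches the bench exactly where predicted (z 106.5 mm). I release and retreat along the board.

{"op": "drive_tool", "data": {"series": [{"offset":[0,0,0],"delta_rot":[0,0,0],"gripper":0.15},{"offset":[0,0,0],"delta_rot":[0,0,0],"gripper":0.2},{"offset":[0,0,0],"delta_rot":[0,0,0],"gripper":0.28},{"offset":[0,0.1,0],"delta_rot":[0,0,0],"gripper":0.35},{"offset":[0,0.1,0],"delta_rot":[0,0,0],"gripper":0.35},{"offset":[0,0.1,-1],"delta_rot":[0,0,0],"gripper":0.35},{"offset":[0,0.1,-3],"delta_rot":[0,0,0],"gripper":0.35},{"offset":[0,0.1,-6],"delta_rot":[0,0,0],"gripper":0.35},{"offset":[0,0,-10],"delta_rot":[0,0,0],"gripper":0.35},{"offset":[0,0,-14],"delta_rot":[0,0,0],"gripper":0.35},{"offset":[0,0,-14],"delta_rot":[0,0,0],"gripper":0.35}]}}

```text
time_s: 63.7
eef_pos: [0.5854, -0.2499, 0.25]
orientation: [0.732, 0.667, 0.09, 0.103]
force: [0.2, 0.4, -0.5]
grip_width: 0.351
```

Run:
```python
from h import *
print(read_state()["eef_pos"],read_state()["force"])
for n in("side","scene","wrist"): look(n,f"g8{n}.png")
p=cv2.imread("pics/g8side.png");cv2.imwrite("pics/g8sz.png",cv2.resize(p[180:310,360:500],None,fx=4,fy=4,interpolation=cv2.INTER_CUBIC))
```

```text
[ 0.58542275 -0.24989383  0.25001542] [ 0.21217364  0.44129644 -0.48972327]
```

View pics/g8sz.png

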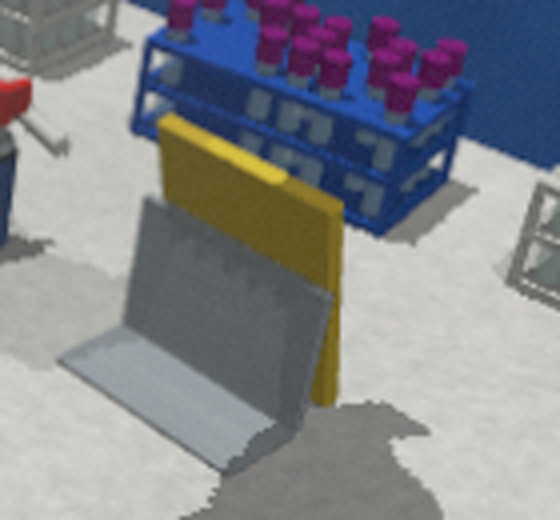

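View pics/g8wrist.png

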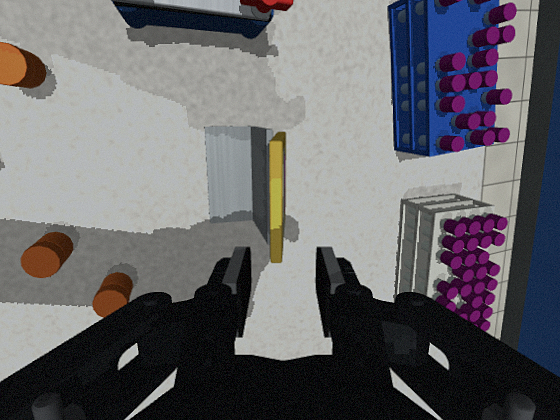

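The board leans. I'll back off, let a second pass and verify everything.

{"op": "drive_tool", "data": {"series": [{"offset":[0,0,-4],"delta_rot":[0,0,0],"gripper":0.35},{"offset":[0,-4,-6],"delta_rot":[0,0,0],"gripper":0.35},{"offset":[0,-8,-6],"delta_rot":[0,0,0],"gripper":0.35},{"offset":[0,-10,-6],"delta_rot":[0.1,0,0],"gripper":0.35},{"offset":[0,-10,-6],"delta_rot":[0.2,0,0],"gripper":0.35},{"offset":[0,-10,-6],"delta_rot":[0.26,0,0],"gripper":0.35},{"offset":[0,-10,-6],"delta_rot":[0.26,0,0],"gripper":0.35},{"offset":[0,-10,-6],"delta_rot":[0.26,0,0],"gripper":0.35},{"offset":[0,-10,-6],"delta_rot":[0.26,0,0],"gripper":0.35},{"offset":[0,-10,-6],"delta_rot":[0.26,0,0],"gripper":0.35}]}}

```text
time_s: 64.85
eef_pos: [0.4712, -0.2384, 0.2738]
orientation: [0.739, 0.673, 0.001, 0.002]
force: [-0.3, -0.2, 0.3]
grip_width: 0.351
```

```bash
python3 - <<'E'
from fix import *
for n in("side","scene","wrist"):
    c,p,d,s=look(n,f"g9{n}.png");C=cloud(c,d)
    hsv=cv2.cvtColor(p,cv2.COLOR_RGB2HSV);H,S,V=[hsv[...,i].astype(int) for i in range(3)]
    m=(H>18)&(H<34)&(S>110)&(d>0)&(C[...,0]>.55)&(C[...,0]<.72)&(C[...,1]<-.15)&(C[...,1]>-.35)
    P=C[m]
    if len(P)<30: print(n,"few");continue
    print(n,"ztop",np.percentile(P[:,2],98).round(4),len(P))
    b=np.radians(-5.3);nn=np.array([np.cos(b),np.sin(b)])
    s_=(P[:,:2]-np.array([.618,-.2518]))@nn
    for lo in (.03,.06,.09,.12,.132):
        k=(P[:,2]>lo-.01)&(P[:,2]<lo+.01)
        if k.sum()>5: print(lo,"n-coord min/med/max mm",(np.percentile(s_[k],[5,50,95])*1000).round(1))
    try:
        Q,_=sel(C,d>0,.45,.72,-.15,.14,.062,.078);print("cover",rect(Q),np.median(Q[:,2]).round(4))
    except Exception as e: print(e)
E
python3 wing.py g10.png 81.6
```

```text
side ztop 0.1368 1126
0.03 n-coord min/med/max mm [13.4 17.2 24. ]
0.06 n-coord min/med/max mm [ 6.8 10.  14.6]
0.09 n-coord min/med/max mm [-5.9 -3.5 -0.1]
0.12 n-coord min/med/max mm [-14.7 -11.6  -7.9]
0.132 n-coord min/med/max mm [-15.9 -13.2  -7.9]
cover c=(582.1,-7.3) long=189.4 short=130.8 longaxis_deg=82.0 0.0713
scene ztop 0.1354 1371
0.03 n-coord min/med/max mm [24.7 27.7 31. ]
0.06 n-coord min/med/max mm [16.3 18.5 21.6]
0.09 n-coord min/med/max mm [ 5.9  9.1 13.8]
0.12 n-coord min/med/max mm [-3.5 -0.4  2.3]
0.132 n-coord min/med/max mm [-11.4  -4.    0. ]
cover c=(585.0,-5.8) long=183.4 short=130.7 longaxis_deg=81.9 0.0683
wrist ztop 0.1357 2139
0.06 n-coord min/med/max mm [ 6.8  9.5 16. ]
0.09 n-coord min/med/max mm [-5.  -2.3  0.5]
0.12 n-coord min/med/max mm [-14.  -11.4  -8.3]
0.132 n-coord min/med/max mm [-14.7 -11.4  -6.7]
cover c=(570.7,-87.3) long=128.3 short=25.2 longaxis_deg=-6.0 0.0687
wing px [317.   5.] c [517.4 -83.4] turn deg 88.3 n 259 cut len 38.6
wing px [442.  11.] c [624.5 -97.2] turn deg 90.0 n 545 cut len 40.2
plate c=(570.8,-88.3) long=128.4 short=25.1 longaxis_deg=-4.7 0.0687
```

View pics/g9scene.png

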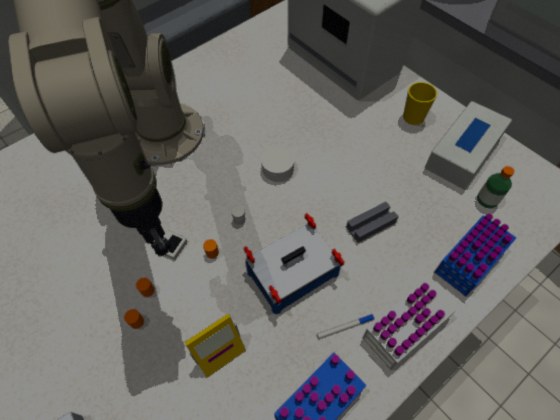

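View pics/g9side.png

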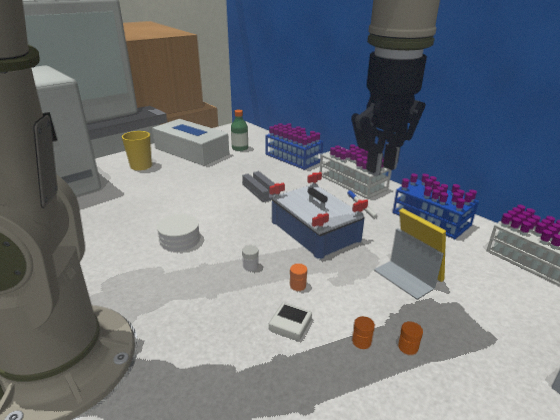

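The board leans steadily at about 16° and the cover reads 82.0° and flush. All four wings read 90° when last seen, so I hand in.

Run:
```python
from cell import *
print(finish_job()); print(read_state()["time_s"])
```

```text
the job is handed in; nothing more can be done
None
the job is handed in; nothing more can be done
```

The job is done and handed in at about 65 s of the 208 s allowed; the hand-in gave no verdict.

**What I did**
- **Pots:** I stood the three purple-capped pots (there was no fourth) upright in the chamber. I did not touch the white pot or the orange look-alikes.
- **Cover:** I seated it flush on the gasket.
- **Screws:** I turned all four in cross order (near-right, far-left, near-left, far-right, seen from the robot), first to 45°, then fully home in the same order.
- **Board:** Only after that did I take it from its holder and lean it against the front of the bookend.

**Last checks**
- **Pots:** Before the cover went on, the first two cap tops read about 49–50 mm, against 50 expected. The third I only saw as a cap in the side picture; I did not measure its height.
- **Wings, half-way:** 44.6° to 46°.
- **Wings, home:** Three measured 90.3–90.8° once all four were tightened. The fourth was cut off in that picture; it read about 90° right after its own turn.
- **Cover:** It crept 1.7° when the first screw hit its stop, so I used less over-travel on the rest. It ended within about 1° and 2 mm of the chamber's axis, height unchanged.
- **Board:** About 15–17° of slant, with its lower edge on the bench, and it had not moved after more than a second.

The scene and side cameras disagreed by 5–10 mm in x, so I took the wrist camera as reference. It matched contact to about 1–3 mm throughout.

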